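# Reset the tripped switch in the bench power box

## Task

One switch in the bench power box has dropped out. Press the box's clear cover down at the middle of its front edge until the catch lets go, take your hand away so that the spring raises it ajar, then swing the cover up with a fingertip under its front edge until it stands nearly upright by itself, and push the dropped lever fully up. Work by touch only, taking hold of nothing; leave the other two levers up, the tools round the box where they lie, and the cover standing open.

Things in the scene. Friction and masses are not known exactly. Their poses are not given: they have to be found in the camera images.
- power_box: Grey wedge-shaped bench power box, 200 mm deep (x), 250 mm wide (y), screwed down; never moves. Origin: centre of its underside; x points to its rear, away from the robot, y to its left. Front 52 mm high; its top deck rises to the rear at 0.20 rad, deck centre 72 mm above the origin. On the deck a black-framed clear cover, 152 deep, 176 wide, 30 mm high, over three switches in a row.
- cover (a joint): Clear cover's angle (rad): 0 = shut on its catch, positive = front edge raised. Press to -0.03 or lower (5 mm at the front edge, 4 N; stop at -0.045), stay 0.2 s and let go: the catch frees it and a spring lifts it to about 0.42, front edge 65 mm up; pressed again it just springs up again. Above 0.42 its stiff hinge holds it wherever left (2 N at the edge moves it). Open beyond 1.25; stop 1.6.
- cover_press (a point): Middle of the ribbed press pad on top of the cover's front edge, on its surface, 10 mm behind the edge, 150 mm from the hinge axis; moves with the cover. Its x axis points to the hinge, its z axis up out of the cover.
- cover_edge (a point): Middle of the lower outer rim of the cover's front wall, 160 mm from the hinge axis; moves with the cover. A fingertip under this rim swings the cover up. The cover is an upturned shallow tray: walls 4 mm thick, inside of its top 26 mm above the rim. Above it a thumb lip, 59 mm wide, stands 11 mm out at the wall's top. Axes as cover_press.
- cover_hinge (a point): Middle of the cover's hinge axis, which runs across the box (along its y) at the rear of the deck, 12 mm above the deck; does not move. Axes as cover_press.
- lever_a (a joint): Angle of the black lever of switch a (rad): 0 = dropped, leaning to the box's front; 0.84 = fully up, leaning to the hinge. It snaps over centre at 0.42; about 1 N at its tip moves it. The three switches stand in any order in the row, 40 mm apart.
- lever_b (a joint): Angle of the lever of switch b, as lever_a.
- lever_c (a joint): Angle of the lever of switch c, as lever_a.
- lever_a_tip (a point): Middle of the end of switch a's lever, which is 17 mm wide (y), 8 mm thick and turns about an axis along the box's y, 24 mm from this point, 5 mm above the deck, 72 mm before the hinge; the end travels 20 mm to the rear on the way up. White switch face 8 mm above the deck. Before a dropped lever 45 mm are free, then the catch housing, 26 mm high, 40 wide, mid box.
- lever_b_tip (a point): Middle of the end of switch b's lever, as lever_a_tip.
- lever_c_tip (a point): Middle of the end of switch c's lever, as lever_a_tip.
- magnet_dish: Round steel parts dish, 106 mm across, 24 mm high, right of the box; leave it. Origin: centre of its underside.
- screwdriver_black: Screwdriver with a black handle, 228 mm long, left of the box; leave it. Origin: centre of its underside.
- clamp_block: Milled steel block, 40 x 60 x 28 mm, behind the box; leave it. Origin: centre of its underside.
- hex_key: Black hexagon key, 114 x 38 x 8 mm, left of the screwdriver; leave it. Origin: centre of its underside.

How it is judged:
By the outcome, as a careful person would: the job done as asked, in the order asked, and still so for the second after the job is handed in, with the robot touching nothing.
It also fails if it takes over 43 s, if anything falls off the work surface, if the arm or the gripper's body presses on something with over 40 N, if the wrist force passes 120 N, or if a joint passes its speed limit or range.

## Robot

A 6-joint arm with a two-finger parallel gripper is mounted at the origin on a cart in front of the work surface, level with it; the furniture and walls round the work are solid. World frame = base frame: x ahead of the robot, y to its left, z up, the work surface at z = 0. Lengths are in mm, angles in rad, forces in N, time in s.
With the tool pointing down it reaches from about 275 to 1000 mm from the base axis. Payload 8.4 kg.
Tool frame: the origin (TCP) lies on the centre line of the jaws, within the pads' length; the fingertips stand r.tip_reach ahead of it and the grasp point (between the pads) lies 3 mm ahead of it (r.tip_reach is the distance from the TCP to the fingertips, in mm); z points along the fingers, y is the direction in which the jaws open and shut (so a half turn about z gives the same grasp; the last joint's range is limited). The gripper opens to 85 mm and grips with 20 to 120 N. Pads are 22 mm wide; open, the fingers measure 114 mm over their backs; the gripper's body (76 mm by 85 mm) begins 54 mm behind the grasp point. The pads swing forward as they close: fully open they stand 13 mm farther back than shut.
Start: joints at [1.104, 0.353, 1.633, -0, 1.155, -0.002], TCP at [280.152, 558.698, 253.281] pointing down, gripper open.
Joint ranges: [-2.63, 2.63], [-0.92, 2.1], [0.06, 2.66], [-1.3, 4.44], [0, 2.69], [-3.02, 3.02]. Speed limits (rad/s): [2.22, 2.22, 2.79, 3.14, 3.14, 3.14].

## Interface

Orientations are given as [roll, pitch, yaw] about the fixed x, y, z axes, in that order (R = Rz(yaw) Ry(pitch) Rx(roll)).
In Python, from rig import sense, optics, r, nets gives the robot as it stands. The module is installed in compiled form; this text tells all that it offers.
- The arm moves only by the tool carry_out, never from a script. Its argument "increments" is a list that holds one entry, the list of rows, each a list of 6 numbers: the shift along the tool's x, y, z normalised to -1 to 1, where 1 is 40 cm, then the turn, a rotation vector about the tool's x, y, z normalised to -1 to 1, where 1 is 60 degrees. A call has 1 to 5 rows; each row is the pose to reach, as a shift and turn from the pose commanded when the call began, along the tool's axes at that moment; what a row does not reach only later rows make up. A row lasts 1/12 s, in which the tool goes at most 41.7 mm and 7.16 degrees, less where a joint would pass 70% of its speed; a pose out of reach is approached as far as the arm can. A call with a number of a shift or a turn outside -1 to 1 is refused whole. A call with a gripper value outside its range is refused whole. "hand" is the closure, from 0 (fully open) to 1 (shut), set as the call begins (left out, the last holds). The fingers move at their own pace and stop on an object; "squeeze" is the grip in N (left out, the last holds). Time passes only in rows, so rows that repeat a pose let the fingers close. It gives the time, the measured TCP pose, the force and the opening at its end, in the units of the state.
- sense(): the state, without advancing time (a new reading comes with each control period).
- optics.grab_frame(name): name is "side" or "top"; returns a dict with "img" (384x512x3 uint8, red, green, blue), "range_z" (384x512 float32, mm along the optical axis (not along the pixel's ray), 0 where there is no reading), "fov_y" (degrees; the focal length in pixels is half the picture's height over the tangent of half this angle, whatever the lens; pixels are square), "cx", "cy" (the principal point, pixels), "R" (3x3) and "t" (3): a world point X has camera coordinates R X + t. Camera axes: x right, y down, z forward; pixel columns grow to the right and rows downward; lengths in mm; the calibration is good to about 2 mm. A picture is of the moment at which its call begins.
- r.sign_off(): hands the job in, once; it reports no verdict.
Trained networks look in the newest picture that a camera, given by its name, has taken for a name from the list of things; names that differ only in an ending like _2 or _b are one class to them, and where a whole thing is asked for, a point or a joint stands for the part that bears it (a point fixed in the world has none). Each returns a list of dicts, best first, with "confidence" (0 to 1); they miss things now and then, are a little off and sometimes report something else, mostly with a low value. They report only what shows in the picture. A call takes as long as a camera call.
- nets.trace(target, camera): "mask" (384x512 bool, what is visible of it).
- nets.tip_of(target, camera): "point" ([x, y, z] in mm, in world coordinates, good to about 4 mm: a listed point, or the origin of a listed thing).
The state is a dict: "clock": time; "qpos": joint angles; "qvel": joint speeds; "joint_efforts": joint torques, N m; "eef_pos": TCP position; "tcp_rot": TCP orientation; "contact_force": force on the tool from outside, world axes, zero at the start; "wrist_torque": the same for the moment, N m; "opening": opening from 0.0 (shut) to 1.0 (fully open).
Only numpy, scipy, OpenCV 4.12 (cv2) and the standard library are available. Lean on these libraries where they do the work, as an engineer would, in place of code of your own. Each camera call takes 0.05 s, during which the arm holds its last target.

## Working session

There is one attempt and no reset: what is moved stays moved. The work goes in short steps, Python scripts to look and compute and a tool call to move; the robot and the scene stay as the last step left them, time stands still between calls to the robot, and variables do not carry over. Pictures are saved under pics/ and viewed, and the job is handed in when it is done.

Besides the shell and the picture viewer there is one more tool, called as name(argument=value, ...) on one line, values as JSON. carry_out: Moves the arm, as the interface text tells. Its arguments: {"type":"object","properties":{"increments":{"type":"array","items":{"type":"array","items":{"type":"array","items":{"type":"number","minimum":-1,"maximum":1}}}},"hand":{"type":"number"},"squeeze":{"type":"number"}},"required":["increments"]}

```bash
mkdir -p pics
cat > h.py <<'E'
import numpy as np,cv2
from rig import sense,optics,r,nets
def show(n,f):
    g=optics.grab_frame(n); cv2.imwrite(f'pics/{f}.png',cv2.cvtColor(g['img'],cv2.COLOR_RGB2BGR)); return g
def f_of(g): return g['img'].shape[0]/2/np.tan(np.radians(g['fov_y']/2))
def unproj(g,u,v,z):
    f=f_of(g); c=np.array([(u-g['cx'])*z/f,(v-g['cy'])*z/f,z]); return g['R'].T@(c-g['t'])
def proj(g,X):
    c=g['R']@np.asarray(X)+g['t']; f=f_of(g); return c[0]/c[2]*f+g['cx'],c[1]/c[2]*f+g['cy']
E
python3 - <<'E'
from h import *
np.set_printoptions(precision=3,suppress=True)
print(sense(), r.tip_reach)
for n in('top','side'):
    g=show(n,n+'0'); print(n,g['fov_y'],g['R'].T@-g['t'],g['R'][2])
    for t in ['power_box','cover_press','cover_edge','cover_hinge','lever_a_tip','lever_b_tip','lever_c_tip','magnet_dish','screwdriver_black','clamp_block','hex_key']:
        print(t,[(np.round(d['point'],0),round(d['confidence'],2)) for d in nets.tip_of(t,n)][:4])
E
```

```text
{'clock': 0.0, 'qpos': array([ 1.104,  0.354,  1.634, -0.   ,  1.155, -0.002]), 'qvel': array([-0.002,  0.001, -0.001, -0.   ,  0.   , -0.   ]), 'joint_efforts': array([  0.002, -60.524, -34.205,   0.   ,   0.009,   0.   ]), 'eef_pos': array([279.94 , 558.288, 252.558]), 'tcp_rot': array([-3.14 ,  0.   ,  2.677]), 'contact_force': array([-0.744, -0.362, -0.169]), 'wrist_torque': array([ 0.002,  0.056, -0.037]), 'opening': 1.002101715696939} 22.0
top 57.7296709655521 [ 480.609  222.865 1057.887] [ 0.188  0.002 -0.982]
power_box [(array([622., 175.,  -1.]), 0.92)]
cover_press []
cover_edge [(array([544., 182.,  68.]), 0.67)]
cover_hinge [(array([703., 165., 103.]), 0.61), (array([771., 142.,   2.]), 0.37)]
lever_a_tip []
lever_b_tip []
lever_c_tip []
magnet_dish [(array([631., -27.,   0.]), 0.82), (array([544., 183.,  64.]), 0.25)]
screwdriver_black [(array([655., 357.,  -4.]), 0.81)]
clamp_block [(array([770., 144.,   2.]), 0.82)]
hex_key [(array([671., 451.,  -0.]), 0.44)]
side 55.92424442502706 [442.67  850.204 619.853] [ 0.255 -0.738 -0.624]
power_box [(array([618., 177.,  -0.]), 0.75)]
cover_press [(array([548., 180.,  99.]), 0.92), (array([627., -32.,  -1.]), 0.47)]
cover_edge [(array([545., 181.,  62.]), 0.89)]
cover_hinge [(array([698., 164.,  98.]), 0.87), (array([546., 181.,  99.]), 0.53)]
lever_a_tip [(array([696., 164.,  99.]), 0.52), (array([674., 447.,  -1.]), 0.43)]
lever_b_tip [(array([656., 354.,   1.]), 0.18)]
lever_c_tip []
magnet_dish [(array([631., -31.,   4.]), 0.72)]
screwdriver_black [(array([659., 352.,  -1.]), 0.92)]
clamp_block [(array([767., 142.,  -1.]), 0.68)]
hex_key [(array([674., 449.,  -3.]), 0.79), (array([767., 139.,   0.]), 0.71), (array([628., -30.,   5.]), 0.16)]
```

View pics/top0.png

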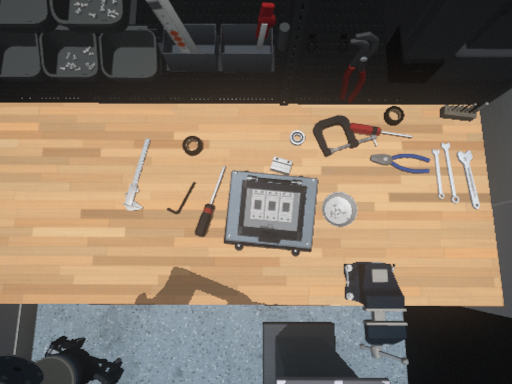

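View pics/side0.png

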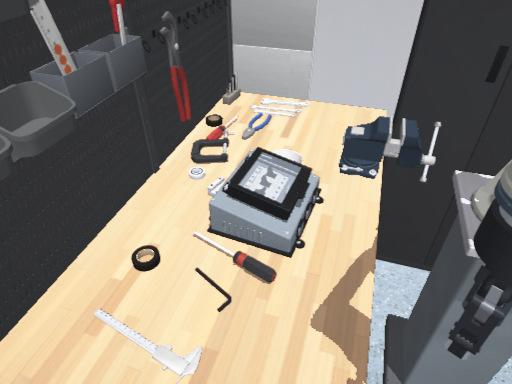

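Run:
```python
from h import *
np.set_printoptions(precision=3,suppress=True)
g=show('top','top1')
im=cv2.cvtColor(g['img'],cv2.COLOR_RGB2BGR)[160:260,215:330]
cv2.imwrite('pics/z1.png',cv2.resize(im,None,fx=6,fy=6,interpolation=cv2.INTER_CUBIC)[:600,:690])
m=nets.trace('power_box','top')[0]['mask']
Z=g['range_z']
v,u=np.nonzero(m&(Z>0)); P=np.array([unproj(g,a,b,Z[b,a]) for a,b in zip(u,v)])
print(len(P)); 
Q=P[P[:,2]>45]
rect=cv2.minAreaRect(Q[:,:2].astype(np.float32)); print(rect)
print(np.percentile(P[:,2],[1,10,50,90,99]))
c=np.array([620,176.]);
for yaw in [-.09,-.11,-.13]:
    R=np.array([[np.cos(yaw),np.sin(yaw)],[-np.sin(yaw),np.cos(yaw)]]); L=(Q[:,:2]-c)@R.T; print(yaw,np.percentile(L,[0.5,2,98,99.5],axis=0).T)
yaw=-.11;L=(P[:,:2]-c)@R.T
for y0 in (0,-100,110):
  s=abs(L[:,1]-y0)<4; o=np.argsort(L[s,0]); print(y0); print(np.c_[L[s,0],P[s,2]][o][::3].round(0).tolist())
```

```text
6578
((617.390625, 176.47891235351562), (251.36752319335938, 207.72157287597656), 84.62294006347656)
[  3.289  52.76   99.168 118.643 125.099]
-0.09 [[-103.174  -97.54    95.225   98.84 ]
 [-123.204 -119.265  118.985  122.912]]
-0.11 [[-103.205  -97.505   95.283   98.954]
 [-123.442 -119.166  118.986  123.075]]
-0.13 [[-103.013  -98.01    95.529  100.053]
 [-123.938 -119.272  118.987  123.539]]
0
[[-106.0, 53.0], [-104.0, 50.0], [-101.0, 49.0], [-98.0, 48.0], [-95.0, 54.0], [-93.0, 54.0], [-91.0, 91.0], [-88.0, 95.0], [-86.0, 95.0], [-83.0, 96.0], [-80.0, 96.0], [-78.0, 97.0], [-75.0, 100.0], [-72.0, 96.0], [-69.0, 101.0], [-67.0, 100.0], [-64.0, 101.0], [-61.0, 100.0], [-59.0, 102.0], [-56.0, 99.0], [-53.0, 97.0], [-51.0, 102.0], [-47.0, 98.0], [-45.0, 101.0], [-42.0, 103.0], [-39.0, 103.0], [-37.0, 103.0], [-34.0, 104.0], [-31.0, 103.0], [-27.0, 107.0], [-24.0, 106.0], [-21.0, 107.0], [-18.0, 107.0], [-15.0, 106.0], [-13.0, 108.0], [-10.0, 108.0], [-8.0, 110.0], [-5.0, 110.0], [-2.0, 110.0], [0.0, 113.0], [3.0, 112.0], [6.0, 114.0], [9.0, 113.0], [12.0, 114.0], [15.0, 115.0], [17.0
[... 1730 characters left out ...]
], [-53.0, 61.0], [-50.0, 60.0], [-47.0, 65.0], [-45.0, 66.0], [-41.0, 63.0], [-39.0, 66.0], [-34.0, 68.0], [-31.0, 64.0], [-28.0, 70.0], [-26.0, 70.0], [-23.0, 73.0], [-20.0, 71.0], [-17.0, 71.0], [-13.0, 67.0], [-10.0, 70.0], [-7.0, 68.0], [-4.0, 70.0], [-2.0, 75.0], [1.0, 73.0], [6.0, 76.0], [9.0, 75.0], [12.0, 75.0], [17.0, 82.0], [20.0, 79.0], [22.0, 80.0], [25.0, 79.0], [29.0, 77.0], [32.0, 78.0], [35.0, 81.0], [37.0, 79.0], [40.0, 79.0], [43.0, 80.0], [45.0, 81.0], [49.0, 81.0], [54.0, 85.0], [57.0, 84.0], [60.0, 85.0], [62.0, 88.0], [65.0, 87.0], [68.0, 87.0], [71.0, 90.0], [74.0, 87.0], [77.0, 89.0], [79.0, 91.0], [83.0, 88.0], [85.0, 89.0], [87.0, 93.0], [91.0, 92.0], [95.0, 88.0]]
```

View pics/z1.png

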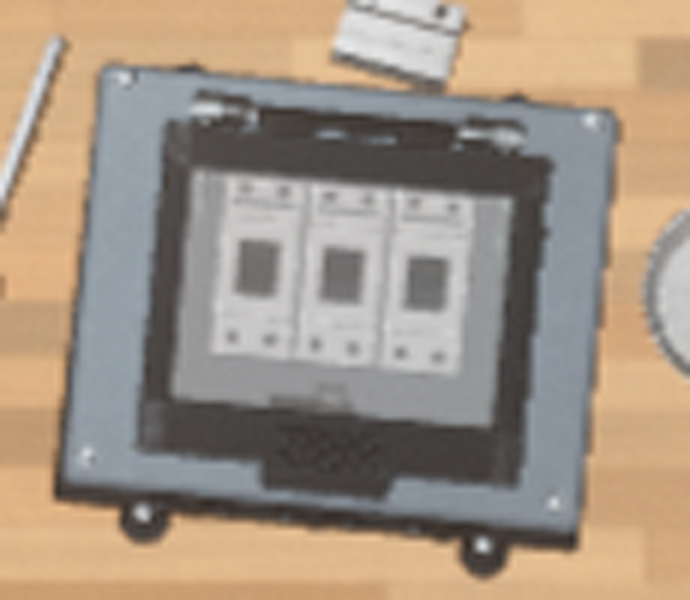

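```bash
cat >> h.py <<'E'
from scipy.spatial.transform import Rotation as Ro
C=np.array([618.5,176.3,0]);YAW=-0.10
def W(p): # box->world
    return C+Ro.from_euler('z',YAW).apply(p)
def D(s,y,h): # deck coords (s along deck from deck centre, h above) -> world
    a=.2; return W([s*np.cos(a)-h*np.sin(a),y,72+s*np.sin(a)+h*np.cos(a)])
SH=84.
def toolR(yaw,el): # tool z: azimuth yaw, elevation el (-pi/2 = down); tool y in the vertical plane, pointing forward when down
    ca,sa=np.cos(yaw),np.sin(yaw); z=np.array([ca*np.cos(el),sa*np.cos(el),np.sin(el)])
    y=np.array([-ca*np.sin(el),-sa*np.sin(el),np.cos(el)]); x=np.cross(y,z); return Ro.from_matrix(np.c_[x,y,z])
def inc(tip,R,reach=None,cmd=None):
    s=sense(); reach=r.tip_reach if reach is None else reach
    R0=Ro.from_euler('xyz',s['tcp_rot']); p0=s['eef_pos']
    if cmd is not None: R0,p0=cmd
    tcp=np.asarray(tip)-reach*R.as_matrix()[:,2]
    d=R0.inv().apply(tcp-p0)/400; w=(R0.inv()*R).as_rotvec()/np.radians(60)
    print('tcp',tcp.round(1),'now',p0.round(1),'inc',np.r_[d,w].round(4).tolist())
    return d,w
def st():
    s=sense(); R=Ro.from_euler('xyz',s['tcp_rot']).as_matrix()
    print('t',round(s['clock'],2),'q',s['qpos'].round(3),'tcp',s['eef_pos'].round(1),'tip',(s['eef_pos']+r.tip_reach*R[:,2]).round(1),'rot',s['tcp_rot'].round(3),'F',s['contact_force'].round(1),'op',round(s['opening'],2),'reach',r.tip_reach)
E
python3 - <<'E'
from h import *
print(D(84,0,12),D(84-150,0,42),D(84-160,0,12))
print(toolR(1.104,-np.pi/2).as_euler('xyz'))
P=D(84-150,0,42)
inc(P+[0,0,80],toolR(YAW,-np.pi/2))
E
```

```text
[698.04218575 168.31916088 100.44902272] [545.83633232 183.59068527 100.05062044] [542.01493339 183.97410408  68.66192979]
[3.14159265 0.         2.67479633]
tcp [545.8 183.6 202.1] now [280.2 558.7 253.3] inc [-1.0141, -0.5406, 0.1281, 0.0, -0.0, 1.1517]
```

Nets and the box model agree within about 3 mm. Close the hand and travel, first halfway.

carry_out(increments=[[[-0.1,-0.054,0.01,0,0,0.11],[-0.2,-0.108,0.02,0,0,0.23],[-0.3,-0.162,0.03,0,0,0.34],[-0.4,-0.216,0.04,0,0,0.46],[-0.5,-0.27,0.05,0,0,0.57]]], hand=1, squeeze=20)

```text
clock: 1.72
eef_pos: [399.9, 387.1, 235.0]
tcp_rot: [3.141, -0.0, 2.074]
contact_force: [1.0, 0.9, 0.4]
opening: 0.3
```

Run:
```python
from h import *
st()
P=D(84-150,0,42)
inc(P+[0,0,80],toolR(YAW,-np.pi/2))
```

```text
t 1.72 q [ 0.767  0.266  1.8   -0.     1.075  0.263] tcp [399.9 387.1 235. ] tip [399.9 387.1 213. ] rot [ 3.141 -0.     2.074] F [1.  0.9 0.4] op 0.3 reach 22.0
tcp [545.8 183.6 202.1] now [399.9 387.1 235. ] inc [-0.6218, 0.0741, 0.0823, 0.0003, -0.0001, 0.5763]
```

carry_out(increments=[[[-0.12,0.015,0.016,0,0,0.116],[-0.24,0.03,0.032,0,0,0.23],[-0.36,0.04,0.048,0,0,0.34],[-0.48,0.05,0.064,0,0,0.46],[-0.6,0.06,0.08,0,0,0.57]]])

```text
clock: 2.13
eef_pos: [518.6, 217.8, 207.6]
tcp_rot: [3.141, -0.0, 1.477]
contact_force: [0.9, 0.6, 0.7]
opening: 0.002
```

carry_out(increments=[[[0,0,0,0,0,0],[0,0,0,0,0,0]]])

```text
clock: 2.3
eef_pos: [518.6, 217.7, 207.3]
tcp_rot: [-3.141, 0.0, 1.479]
contact_force: [0.5, 0.6, -0.5]
opening: -0.001
```

Run:
```python
from h import *
st()
P=D(84-150,0,42)
inc(P+[0,0,5],toolR(YAW,-np.pi/2))
g=show('side','side2')
```

```text
t 2.3 q [ 0.395  0.306  1.813 -0.     1.023  0.486] tcp [518.6 217.7 207.3] tip [518.6 217.7 185.3] rot [-3.141  0.     1.479] F [ 0.5  0.6 -0.5] op -0.0 reach 22.0
tcp [545.8 183.6 127.1] now [518.6 217.7 207.3] inc [-0.0786, 0.0757, 0.2007, -0.0004, 0.0003, 0.0082]
```

View pics/side2.png

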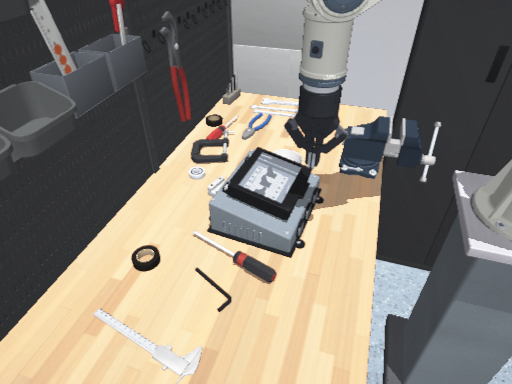

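Run:
```python
from h import *
g=optics.grab_frame('side'); s=sense()
for L in (0,22,35): print(L,proj(g,s['eef_pos']-[0,0,L]))
im=cv2.cvtColor(g['img'],cv2.COLOR_RGB2BGR)
for L in (22,35):
  u,v=proj(g,s['eef_pos']-[0,0,L]); im[int(v),int(u)]=(0,0,255)
cv2.imwrite('pics/z2.png',cv2.resize(im[100:240,220:360],None,fx=4,fy=4,interpolation=cv2.INTER_NEAREST))
```

```text
0 (np.float64(312.4926143116735), np.float64(157.6146557071512))
22 (np.float64(311.4566549515657), np.float64(166.440382627979))
35 (np.float64(310.86201602593974), np.float64(171.50633499653787))
```

View pics/z2.png

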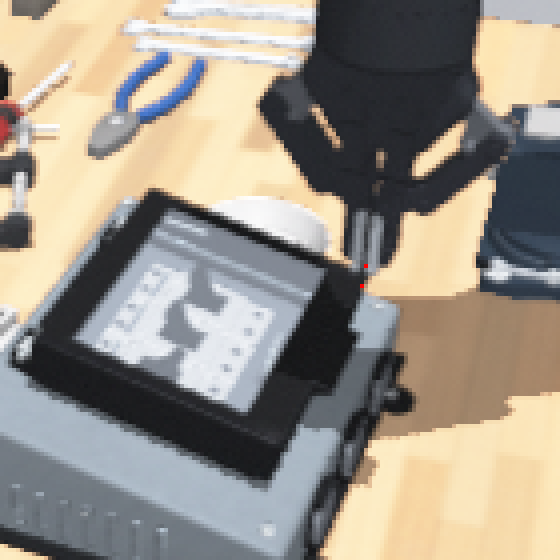

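carry_out(increments=[[[-0.04,0.04,0.05,0,0,0.008],[-0.0786,0.0757,0.1,0,0,0.008],[-0.0786,0.0757,0.15,0,0,0.008],[-0.0786,0.0757,0.19,0,0,0.008],[-0.0786,0.0757,0.195,0,0,0.008]]])

```text
clock: 2.82
eef_pos: [542.9, 186.4, 127.1]
tcp_rot: [-3.138, 0.001, 1.477]
contact_force: [-1.2, -0.3, 0.2]
opening: -0.003
```

carry_out(increments=[[[0,0,0.005,0,0,0],[0,0,0.01,0,0,0]]])

```text
clock: 2.98
eef_pos: [545.2, 186.9, 126.5]
tcp_rot: [3.141, -0.001, 1.477]
contact_force: [0.7, -0.5, 0.0]
opening: -0.002
```

Run:
```python
from h import *
st()
```

```text
t 2.98 q [0.328 0.429 1.843 0.    0.868 0.422] tcp [545.2 186.9 126.5] tip [545.2 186.9 104.5] rot [ 3.141e+00 -1.000e-03  1.477e+00] F [ 0.7 -0.5  0. ] op -0.0 reach 22.0
```

carry_out(increments=[[[-0.01,0,0.005,0,0,0],[-0.01,0,0.01,0,0,0],[-0.01,0,0.015,0,0,0]]])

```text
clock: 3.23
eef_pos: [545.0, 181.8, 120.3]
tcp_rot: [3.14, -0.0, 1.475]
contact_force: [-0.1, 0.3, 1.3]
opening: 0.001
```

carry_out(increments=[[[0,0,0.005,0,0,0],[0,0,0.005,0,0,0]]])

```text
clock: 3.4
eef_pos: [545.1, 181.8, 117.9]
tcp_rot: [3.141, -0.0, 1.475]
contact_force: [-1.3, 0.1, 3.2]
opening: -0.001
```

Run:
```python
from h import *
st()
```

```text
t 3.4 q [0.319 0.438 1.852 0.    0.85  0.415] tcp [545.1 181.8 117.9] tip [545.2 181.8  95.9] rot [ 3.141 -0.     1.475] F [-1.3  0.1  3.2] op -0.0 reach 22.0
```

carry_out(increments=[[[0,0,0.005,0,0,0],[0,0,0.005,0,0,0]]])

```text
clock: 3.57
eef_pos: [545.1, 181.8, 115.8]
tcp_rot: [3.141, -0.0, 1.475]
contact_force: [1.1, -0.0, 3.0]
opening: -0.001
```

carry_out(increments=[[[0,0,0.004,0,0,0],[0,0,0.004,0,0,0]]])

```text
clock: 3.73
eef_pos: [545.2, 181.8, 114.1]
tcp_rot: [3.141, -0.0, 1.475]
contact_force: [0.8, 0.6, 3.9]
opening: 0.001
```

carry_out(increments=[[[0,0,0.004,0,0,0],[0,0,0.004,0,0,0],[0,0,0.004,0,0,0]]])

```text
clock: 3.98
eef_pos: [545.3, 181.8, 112.7]
tcp_rot: [3.141, -0.0, 1.475]
contact_force: [1.1, -0.3, 6.4]
opening: -0.002
```

carry_out(increments=[[[0,0,0,0,0,0],[0,0,-0.1,0,0,0],[0,0,-0.2,0,0,0],[0,-0.1,-0.3,0,0,0],[0,-0.2,-0.3,0,0,0]]])

```text
clock: 4.4
eef_pos: [478.1, 189.2, 234.5]
tcp_rot: [3.135, -0.003, 1.473]
contact_force: [-0.1, 1.2, 0.9]
opening: 0.0
```

Run:
```python
from h import *
st()
g=show('side','side3')
cv2.imwrite('pics/z3.png',cv2.resize(cv2.imread('pics/side3.png')[60:260,180:380],None,fx=3,fy=3))
for t in ['cover_press','cover_edge','lever_a_tip','lever_b_tip','lever_c_tip']:
   print(t,[(np.round(d['point'],0),round(d['confidence'],2)) for d in nets.tip_of(t,'side')][:4])
```

```text
t 4.4 q [ 0.374  0.198  1.892 -0.     1.045  0.472] tcp [478.1 189.2 234.5] tip [478.2 189.2 212.5] rot [ 3.135e+00 -3.000e-03  1.473e+00] F [-0.1  1.2  0.9] op 0.0 reach 22.0
cover_press [(array([556., 184., 153.]), 0.72)]
cover_edge [(array([544., 181., 121.]), 0.79)]
lever_a_tip []
lever_b_tip [(array([768., 143.,  -1.]), 0.68)]
lever_c_tip [(array([558., 184., 154.]), 0.57)]
```

View pics/z3.png

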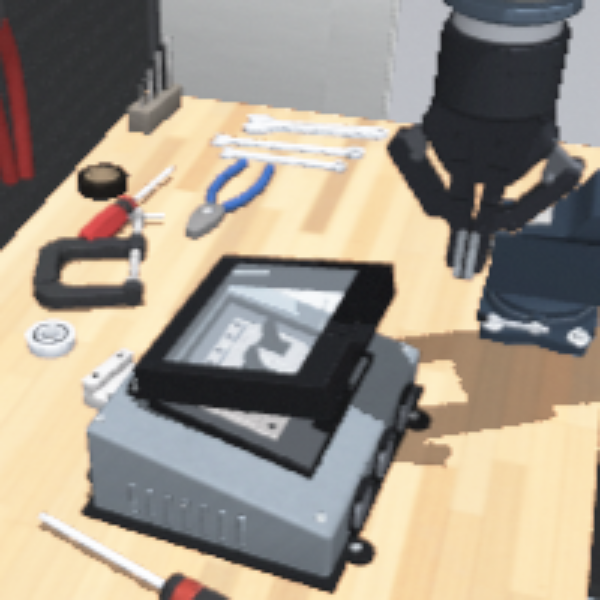

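```bash
cat >> h.py <<'E'
def toolL(yaw,el): # jaws lateral, tool y = left
    ca,sa=np.cos(yaw),np.sin(yaw); z=np.array([ca*np.cos(el),sa*np.cos(el),np.sin(el)])
    y=np.array([-sa,ca,0]); x=np.cross(y,z); return Ro.from_matrix(np.c_[x,y,z])
E
python3 - <<'E'
from h import *
st()
inc(W([-135,0,140]),toolL(YAW,np.radians(-42)))
E
```

```text
t 4.7 q [ 0.375  0.202  1.898 -0.     1.042  0.471] tcp [475.1 188.3 229.8] tip [475.1 188.3 207.8] rot [-3.141  0.     1.475] F [ 0.9 -0.8 -0. ] op -0.0 reach 22.0
tcp [467.9 191.4 154.7] now [475.1 188.3 229.8] inc [0.006, -0.0186, 0.1877, -0.624, -0.6259, -1.3999]
```

carry_out(increments=[[[0,0,0.01,-0.045,-0.045,-0.1],[0,0,0.02,-0.089,-0.089,-0.2],[0,0,0.03,-0.134,-0.134,-0.3],[0,0,0.04,-0.178,-0.179,-0.4],[0,0,0.05,-0.223,-0.224,-0.5]]])

```text
clock: 5.12
eef_pos: [475.8, 188.7, 209.5]
tcp_rot: [2.975, 0.286, 1.984]
contact_force: [-0.0, -0.1, -0.6]
opening: -0.002
```

Run:
```python
from h import *
st()
inc(W([-135,0,140]),toolL(YAW,np.radians(-42)))
```

```text
t 5.12 q [ 0.564  0.178  2.028 -0.41   0.85   0.386] tcp [475.8 188.7 209.5] tip [481.6 184.6 188.7] rot [2.975 0.286 1.984] F [-0.  -0.1 -0.6] op -0.0 reach 22.0
tcp [467.9 191.4 154.7] now [475.8 188.7 209.5] inc [0.052, -0.0362, 0.1232, -0.3995, -0.4002, -0.895]
```

carry_out(increments=[[[0.01,-0.008,0.025,-0.045,-0.045,-0.1],[0.02,-0.016,0.05,-0.089,-0.089,-0.2],[0.03,-0.024,0.075,-0.134,-0.134,-0.3],[0.04,-0.03,0.1,-0.178,-0.179,-0.4],[0.052,-0.036,0.123,-0.223,-0.224,-0.5]]])

```text
clock: 5.53
eef_pos: [467.1, 192.0, 154.4]
tcp_rot: [2.971, 0.611, 2.511]
contact_force: [0.4, -0.5, 0.2]
opening: 0.002
```

Run:
```python
from h import *
st()
inc(W([-135,0,140]),toolL(YAW,np.radians(-42)))
```

```text
t 5.53 q [ 0.719  0.245  2.259 -1.121  0.608  0.668] tcp [467.1 192.  154.4] tip [479.4 187.7 136.7] rot [2.971 0.611 2.511] F [ 0.4 -0.5  0.2] op 0.0 reach 22.0
tcp [467.9 191.4 154.7] now [467.1 192.  154.4] inc [-0.0024, -0.0001, 0.0007, -0.1763, -0.1778, -0.3952]
```

```bash
cat > kin.py <<'E'
import numpy as np
from scipy.spatial.transform import Rotation as Ro
from scipy.optimize import least_squares
LO=np.array([-2.63,-.92,.06,-1.3,0,-3.02]);HI=np.array([2.63,2.1,2.66,4.44,2.69,3.02])
def fk(q,p,s4=1,s6=1):
    d1,a1,L2,a3,d4,d6,e5=p
    R=Ro.from_euler('z',q[0]); x=R.apply([a1,0,0])+[0,0,d1]
    R=R*Ro.from_euler('y',q[1]); x=x+R.apply([0,0,L2])
    R=R*Ro.from_euler('y',q[2]); x=x+R.apply([a3,0,d4])
    R=R*Ro.from_euler('z',s4*q[3])*Ro.from_euler('y',q[4]); x=x+R.apply([e5,0,d6])
    R=R*Ro.from_euler('z',s6*q[5]+np.pi/2)
    return x,R
data=[([1.104,.354,1.634,0,1.155,-.002],[279.94,558.29,252.56],[-3.14,0,2.677]),
([.767,.266,1.8,0,1.075,.263],[399.9,387.1,235],[3.141,0,2.074]),
([.395,.306,1.813,0,1.023,.486],[518.6,217.7,207.3],[-3.141,0,1.479]),
([.319,.438,1.852,0,.85,.415],[545.1,181.8,117.9],[3.141,0,1.475]),
([.375,.202,1.898,0,1.042,.471],[475.1,188.3,229.8],[-3.141,0,1.475]),
([.564,.178,2.028,-.41,.85,.386],[475.8,188.7,209.5],[2.975,.286,1.984]),
([.719,.245,2.259,-1.121,.608,.668],[467.1,192,154.4],[2.971,.611,2.511])]
def fit(s4,s6):
    def res(p):
        o=[]
        for q,x,e in data:
            X,R=fk(q,p,s4,s6); o+=list(X-x)+list(100*(R.inv()*Ro.from_euler('xyz',e)).as_rotvec())
        return np.array(o)
    return least_squares(res,[200,0,400,0,400,200,0])
if __name__=='__main__':
    for a in(1,-1):
        for b in(1,-1):
            s=fit(a,b); print(a,b,s.cost,s.x.round(1)); 
            if s.cost<2000: print(s.fun.reshape(-1,6).round(1))
E
python3 kin.py
```

```text
1 1 5.040687304838705 [ 2.907e+02  1.900e+00  5.666e+02  5.780e+01  4.919e+02  3.177e+02
 -2.000e-01]
[[ 1.1 -0.7 -0.3  0.  -0.  -0. ]
 [ 0.9 -0.8 -0.  -0.  -0.   0.1]
 [ 0.5 -1.3  0.2  0.   0.   0.1]
 [ 0.8 -1.5  0.6  0.1 -0.1 -0. ]
 [ 0.5 -1.1 -0.   0.   0.  -0. ]
 [ 0.1 -0.2 -0.2  0.  -0.1  0. ]
 [-0.1 -0.3 -0.3 -0.1 -0.   0. ]]
1 -1 25909.80400217991 [ 2.907e+02  1.900e+00  5.666e+02  5.780e+01  4.919e+02  3.177e+02
 -2.000e-01]
-1 1 33387.677991959295 [-315.   275.8  374.3  -41.3  126.4 -204.8  -53.4]
-1 -1 29276.309700799942 [-315.   275.8  374.3  -41.3  126.4 -204.8  -53.4]
```

```bash
cat >> kin.py <<'E'
PP=fit(1,1).x
def ik(x,R,q0=None):
    best=[]
    seeds=[q0] if q0 is not None else []
    rng=np.random.default_rng(0)
    base=np.array([np.arctan2(x[1],x[0]),.3,2.0,0,.8,0])
    for j4 in(-1,0,1,3.14):
        for j6 in (-1.5,0,1.5): b=base.copy(); b[3]=j4;b[5]=j6; seeds.append(b)
    for s in seeds:
        f=lambda q:np.r_[fk(q,PP)[0]-x,200*(fk(q,PP)[1].inv()*R).as_rotvec()]
        o=least_squares(f,np.clip(s,LO+.01,HI-.01),bounds=(LO,HI),max_nfev=60)
        if o.cost<.5 and not any(np.abs(b-o.x).max()<.05 for b in best): best.append(o.x)
    return best
E
cat > plan.py <<'E'
from h import *; from kin import ik
def rim(th): # box coords, hinge elev
    e=th-.2; h=np.array([79.9,0,100.4]); return h+160*np.array([-np.cos(e),0,np.sin(e)])
def tip_for(th,az,el,d=10,gap=0):
    R=toolL(az,el); M=R.as_matrix(); up=-M[:,0] if M[2,0]<0 else M[:,0]
    return W(rim(th))+d*M[:,2]-(11+gap)*up, R
E
python3 - <<'E'
from plan import *
for el in(-35,-45,-55):
  for az in(-.1,.1,.3):
    for th in(.42,1.45):
      t,R=tip_for(th,az,np.radians(el)); x=t-22*R.as_matrix()[:,2]
      for fl in (0,1):
        R2=R*Ro.from_euler('z',np.pi) if fl else R
        print(el,az,th,fl,[b.round(2).tolist() for b in ik(x,R2)])
E
```

```text
-35 -0.1 0.42 0 [[0.67, 0.45, 2.39, 4.12, 0.76, 1.26]]
-35 -0.1 0.42 1 [[0.67, 0.45, 2.39, 4.12, 0.76, -1.88]]
-35 -0.1 1.45 0 [[0.49, 0.25, 2.17, 4.44, 0.5, 0.68]]
-35 -0.1 1.45 1 [[0.49, 0.25, 2.17, 4.44, 0.5, -2.46]]
-35 0.1 0.42 0 [[0.53, 0.43, 2.45, 3.68, 0.73, 1.41]]
-35 0.1 0.42 1 [[0.53, 0.43, 2.45, 3.68, 0.73, -1.73]]
-35 0.1 1.45 0 [[0.37, 0.22, 2.22, 3.91, 0.32, 0.98]]
-35 0.1 1.45 1 [[0.37, 0.22, 2.22, 3.91, 0.32, -2.16]]
-35 0.3 0.42 0 [[0.35, 0.42, 2.48, 3.21, 0.72, 1.55]]
-35 0.3 0.42 1 [[0.35, 0.42, 2.48, 3.21, 0.72, -1.59]]
-35 0.3 1.45 0 [[0.23, 0.21, 2.23, 2.93, 0.26, 1.74]]
-35 0.3 1.45 1 [[0.23, 0.21, 2.23, 2.93, 0.26, -1.41]]
-45 -0.1 0.42 0 [[0.6, 0.34, 2.32, 4.39, 0.5, 0.91]]
-45 -0.1 0.42 1 [[0.6, 0.34, 2.32, 4.39, 0.5, -2.23]]
-45 -0.1 1.45 0 [[0.45, 0.21, 2.08, -1.22, 0.41, 0.03]]
-45 -0.1 1.45 1 []
-45 0.1 0.42 0 [[0.49, 0.32, 2.37, 3.9, 0.4, 1.13]]
-45 0.1 0.42 1 [[0.49, 0.32, 2.37, 3.9, 0.4, -2.01]]
-45 0.1 1.45 0 [[0.35, 0.18, 2.11, -1.18, 0.19, -0.22]]
-45 0.1 1.45 1 [[0.35, 0.18, 2.11, -1.18, 0.19, 2.92]]
-45 0.3 0.42 0 [[0.35, 0.31, 2.39, 3.24, 0.35, 1.51]]
-45 0.3 0.42 1 [[0.35, 0.31, 2.39, 3.24, 0.35, -1.63]]
-45 0.3 1.45 0 [[0.24, 0.18, 2.12, 0.64, 0.07, -2.25]]
-45 0.3 1.45 1 [[0.24, 0.18, 2.12, 0.64, 0.07, 0.89]]
-55 -0.1 0.42 0 [[0.53, 0.29, 2.24, -1.29, 0.36, 0.24]]
-55 -0.1 0.42 1 [[0.53, 0.29, 2.24, -1.29, 0.36, -2.9]]
-55 -0.1 1.45 0 [[0.4, 0.21, 1.97, -0.62, 0.49, -0.58]]
-55 -0.1 1.45 1 [[0.4, 0.21, 1.97, -0.62, 0.49, 2.56]]
-55 0.1 0.42 0 []
-55 0.1 0.42 1 []
-55 0.1 1.45 0 [[0.33, 0.19, 2.0, -0.36, 0.38, -1.05]]
-55 0.1 1.45 1 [[0.33, 0.19, 2.0, -0.36, 0.38, 2.09]]
-55 0.3 0.42 0 [[0.34, 0.26, 2.29, 4.18, 0.03, 0.57]]
-55 0.3 0.42 1 [[0.34, 0.26, 2.29, 4.18, 0.03, -2.57]]
-55 0.3 1.45 0 [[0.25, 0.18, 2.01, 0.09, 0.34, -1.7]]
-55 0.3 1.45 1 [[0.25, 0.18, 2.01, 0.09, 0.34, 1.44]]
```

```bash
cat > flip.py <<'E'
from plan import *; from kin import *
q0=sense()['qpos']; X=W([-165,0,190])
el=np.radians(-25); az=.15
for fl in(0,1):
    R=toolL(az,el); R=R*Ro.from_euler('z',np.pi) if fl else R
    for qt in ik(X,R):
        n=60; Qs=[];g=q0[:3]
        x0=sense()['eef_pos']
        for k in range(n+1):
            l=k/n; w=q0[3:]*(1-l)+qt[3:]*l; w[1]=q0[4]*(1-l)+qt[4]*l
            xt=x0+(X-x0)*min(1,l*2)
            g=least_squares(lambda a:fk(np.r_[a,w],PP)[0]-xt,g).x; Qs.append(np.r_[g,w])
        Rs=[fk(q,PP)[1] for q in Qs]; tot=np.degrees(sum((a.inv()*b).magnitude() for a,b in zip(Rs,Rs[1:])))
        print(fl,qt.round(2),'tot',tot.round(0))
        np.save(f'Q{fl}.npy',np.array(Qs))
E
python3 flip.py
```

```text
0 [0.72 0.37 2.62 3.76 1.   1.47] tot 318.0
1 [ 0.72  0.37  2.62  3.76  1.   -1.67] tot 186.0
```

```bash
sed -i 's/-165,0,190/-140,0,185/' flip.py; python3 flip.py
cat > rows.py <<'E'
import sys; from plan import *; from kin import *
def rows(Qs,a0,n=5,step=1,base=None):
    x0,R0=fk(Qs[a0],PP) if base is None else base
    out=[]
    for k in range(1,n+1):
        x,R=fk(Qs[min(a0+k*step,len(Qs)-1)],PP); out.append(np.r_[R0.inv().apply(x-x0)/400,(R0.inv()*R).as_rotvec()/np.radians(60)].round(3).tolist())
    print(out)
E
python3 - <<'E'
from rows import *
Q=np.load('Q1.npy'); print(Q[::10].round(2))
s=sense(); base=(s['eef_pos'],Ro.from_euler('xyz',s['tcp_rot']))
rows(Q,0,5,2,base); st()
for a in (10,20,30,40,50): rows(Q,a,5,2)
E
```

```text
0 [0.65 0.39 2.58 3.69 0.99 1.48] tot 318.0
1 [ 0.65  0.39  2.58  3.69  0.99 -1.67] tot 184.0
[[ 0.72  0.24  2.26 -1.12  0.61  0.67]
 [ 0.51  0.21  2.1  -0.32  0.67  0.28]
 [ 0.19  0.22  2.08  0.48  0.73 -0.11]
 [-0.06  0.27  2.25  1.28  0.8  -0.5 ]
 [-0.04  0.33  2.48  2.08  0.86 -0.89]
 [ 0.25  0.36  2.6   2.89  0.93 -1.28]
 [ 0.65  0.39  2.58  3.69  0.99 -1.67]]
[[-0.004, 0.001, -0.003, 0.039, 0.048, 0.094], [-0.009, 0.003, -0.006, 0.076, 0.104, 0.191], [-0.013, 0.004, -0.009, 0.109, 0.167, 0.293], [-0.018, 0.006, -0.012, 0.138, 0.235, 0.397], [-0.022, 0.007, -0.015, 0.162, 0.309, 0.502]]
t 5.53 q [ 0.719  0.245  2.259 -1.121  0.608  0.668] tcp [467.1 192.  154.4] tip [479.4 187.7 136.7] rot [2.971 0.611 2.511] F [ 0.4 -0.5  0.2] op 0.0 reach 22.0
[[-0.002, 0.003, -0.004, 0.023, 0.08, 0.104], [-0.004, 0.005, -0.009, 0.041, 0.165, 0.209], [-0.006, 0.008, -0.013, 0.054, 0.252, 0.313], [-0.008, 0.01, -0.018, 0.062, 0.341, 0.418], [-0.01, 0.013, -0.022, 0.064, 0.431, 0.524]]
[[0.002, 0.002, -0.005, -0.002, 0.093, 0.103], [0.003, 0.005, -0.009, -0.01, 0.186, 0.204], [0.005, 0.007, -0.014, -0.024, 0.276, 0.305], [0.006, 0.01, -0.019, -0.044, 0.362, 0.404], [0.008, 0.012, -0.023, -0.07, 0.442, 0.499]]
[[-0.0, -0.0, 0.0, -0.03, 0.075, 0.088], [0.0, -0.0, -0.0, -0.065, 0.143, 0.169], [0.0, -0.0, -0.0, -0.106, 0.202, 0.239], [-0.0, -0.0, -0.0, -0.152, 0.252, 0.297], [-0.0, -0.0, -0.0, -0.201, 0.292, 0.344]]
[[0.0, 0.0, 0.0, -0.05, 0.037, 0.031], [0.0, 0.0, 0.0, -0.102, 0.069, 0.049], [0.0, 0.0, 0.0, -0.154, 0.094, 0.058], [0.0, 0.0, 0.0, -0.207, 0.115, 0.057], [0.0, 0.0, 0.0, -0.26, 0.132, 0.05]]
[[0.0, 0.0, -0.0, -0.053, 0.017, -0.014], [0.0, 0.0, -0.0, -0.107, 0.031, -0.032], [-0.0, -0.0, -0.0, -0.162, 0.042, -0.052], [0.0, -0.0, -0.0, -0.219, 0.052, -0.072], [0.0, -0.0, -0.0, -0.28, 0.06, -0.09]]
```

Run:
```python
from rows import *
from kin import *
g=optics.grab_frame('top'); Z=g['range_z']
f=f_of(g); v,u=np.nonzero(Z>0); c=np.c_[(u-g['cx'])/f*Z[v,u],(v-g['cy'])/f*Z[v,u],Z[v,u]]; P=(c-g['t'])@g['R']
print(unproj(g,378,285,Z[285,378]))
m=(u>340)&(u<405)&(v>255)&(v<360); V=P[m]; V=V[V[:,2]>20]; print(V.min(0),V.max(0))
Q=np.load('Q1.npy')
for q in Q[::6]:
    d1,a1,L2,a3,d4,d6,e5=PP
    R1=Ro.from_euler('z',q[0]);e=R1.apply([a1,0,0])+[0,0,d1]; R2=R1*Ro.from_euler('y',q[1]); e=e+R2.apply([0,0,L2]); R3=R2*Ro.from_euler('y',q[2]); wc=e+R3.apply([a3,0,d4]); x,R=fk(q,PP)
    pts=np.array([wc+(x-wc)*l for l in np.linspace(0,.75,12)]+[e+(wc-e)*l for l in np.linspace(.3,1,10)])
    dv=min(np.linalg.norm(V-p,axis=1).min() for p in pts)
    print(q.round(2),'wrist',wc.round(0),'tip',(x+22*R.as_matrix()[:,2]).round(0),'z',R.as_matrix()[:,2].round(2),'dvise',round(dv), 'minz body',pts[:,2].min().round(0))
```

```text
[ 414.90520932 -102.12267589  111.13763525]
[ 220.79613893 -182.75929834   20.0015143 ] [474.17777249 -34.84577631 143.96738507]
[ 0.72  0.24  2.26 -1.12  0.61  0.67] wrist [290. 254. 411.] tip [479. 188. 137.] z [ 0.56 -0.2  -0.81] dvise 282 minz body 219.0
[ 0.61  0.22  2.15 -0.64  0.65  0.43] wrist [350. 247. 450.] tip [478. 188. 141.] z [ 0.38 -0.17 -0.91] dvise 286 minz body 233.0
[ 0.45  0.21  2.08 -0.16  0.68  0.2 ] wrist [408. 196. 478.] tip [476. 191. 145.] z [ 0.2  -0.02 -0.98] dvise 282 minz body 244.0
[ 0.25  0.21  2.07  0.32  0.72 -0.03] wrist [442. 114. 479.] tip [477. 196. 152.] z [ 0.1   0.24 -0.97] dvise 269 minz body 249.0
[ 0.07  0.23  2.13  0.8   0.76 -0.27] wrist [435.  30. 450.] tip [480. 202. 160.] z [ 0.13  0.51 -0.85] dvise 248 minz body 247.0
[-0.06  0.27  2.25  1.28  0.8  -0.5 ] wrist [390. -23. 403.] tip [485. 205. 170.] z [ 0.28  0.67 -0.69] dvise 217 minz body 240.0
[-0.09  0.31  2.4   1.76  0.84 -0.73] wrist [329. -29. 359.] tip [490. 205. 173.] z [ 0.47  0.69 -0.55] dvise 192 minz body 229.0
[-0.    0.34  2.51  2.24  0.87 -0.97] wrist [275.  -0. 337.] tip [493. 203. 174.] z [ 0.64  0.6  -0.48] dvise 192 minz body 223.0
[ 0.18  0.35  2.58  2.72  0.91 -1.2 ] wrist [237.  43. 329.] tip [496. 200. 175.] z [ 0.76  0.46 -0.45] dvise 207 minz body 221.0
[ 0.41  0.37  2.61  3.21  0.95 -1.43] wrist [211.  92. 325.] tip [498. 197. 175.] z [ 0.84  0.31 -0.44] dvise 230 minz body 220.0
[ 0.65  0.39  2.58  3.69  0.99 -1.67] wrist [195. 147. 319.] tip [499. 193. 176.] z [ 0.9   0.14 -0.42] dvise 252 minz body 219.0
```

carry_out(increments=[[[-0.004,0.001,-0.003,0.039,0.048,0.094],[-0.009,0.003,-0.006,0.076,0.104,0.191],[-0.013,0.004,-0.009,0.109,0.167,0.293],[-0.018,0.006,-0.012,0.138,0.235,0.397],[-0.022,0.007,-0.015,0.162,0.309,0.502]]])

```text
clock: 6.0
eef_pos: [472.1, 192.2, 166.4]
tcp_rot: [2.943, 0.197, 2.023]
contact_force: [-0.7, -1.3, -1.2]
opening: -0.005
```

Run:
```python
from rows import *
Q=np.load('Q1.npy'); print(Q[10].round(2))
s=sense(); base=(s['eef_pos'],Ro.from_euler('xyz',s['tcp_rot']))
st(); rows(Q,10,5,2,base)
```

```text
[ 0.51  0.21  2.1  -0.32  0.67  0.28]
t 6.0 q [ 0.512  0.211  2.095 -0.332  0.673  0.284] tcp [472.1 192.2 166.4] tip [477.8 190.3 145.2] rot [2.943 0.197 2.023] F [-0.7 -1.3 -1.2] op -0.01 reach 22.0
[[-0.002, -0.001, -0.001, 0.027, 0.087, 0.111], [-0.004, 0.001, -0.005, 0.046, 0.171, 0.216], [-0.006, 0.004, -0.009, 0.059, 0.258, 0.321], [-0.008, 0.007, -0.014, 0.066, 0.347, 0.426], [-0.011, 0.009, -0.018, 0.068, 0.437, 0.532]]
```

carry_out(increments=[[[-0.002,0.003,-0.004,0.023,0.08,0.104],[-0.004,0.005,-0.009,0.041,0.165,0.209],[-0.006,0.008,-0.013,0.054,0.252,0.313],[-0.008,0.01,-0.018,0.062,0.341,0.418],[-0.01,0.013,-0.022,0.064,0.431,0.524]]])

```text
clock: 6.42
eef_pos: [477.3, 191.2, 177.6]
tcp_rot: [3.022, -0.275, 1.614]
contact_force: [0.5, -0.2, -0.9]
opening: -0.003
```

carry_out(increments=[[[0.002,0.002,-0.005,-0.002,0.093,0.103],[0.003,0.005,-0.009,-0.01,0.186,0.204],[0.005,0.007,-0.014,-0.024,0.276,0.305],[0.006,0.01,-0.019,-0.044,0.362,0.404],[0.008,0.012,-0.023,-0.07,0.442,0.499]]])

```text
clock: 6.83
eef_pos: [482.0, 190.2, 187.9]
tcp_rot: [-3.075, -0.709, 1.102]
contact_force: [0.2, 0.2, -0.3]
opening: -0.001
```

Run:
```python
from rows import *
Q=np.load('Q1.npy'); print(Q[30].round(2))
s=sense(); base=(s['eef_pos'],Ro.from_euler('xyz',s['tcp_rot']))
st(); rows(Q,30,5,2,base)
```

```text
[-0.06  0.27  2.25  1.28  0.8  -0.5 ]
t 6.83 q [-0.017  0.236  2.204  1.093  0.763 -0.424] tcp [482.  190.2 187.9] tip [487.1 203.7 171.2] rot [-3.075 -0.709  1.102] F [ 0.2  0.2 -0.3] op -0.0 reach 22.0
[[-0.007, -0.006, 0.004, -0.036, 0.174, 0.225], [-0.007, -0.006, 0.004, -0.072, 0.239, 0.307], [-0.007, -0.006, 0.004, -0.114, 0.295, 0.379], [-0.007, -0.006, 0.004, -0.16, 0.342, 0.44], [-0.007, -0.006, 0.004, -0.21, 0.378, 0.489]]
```

carry_out(increments=[[[-0.003,-0.003,0.002,-0.02,0.08,0.1],[-0.005,-0.004,0.003,-0.036,0.174,0.225],[-0.007,-0.006,0.004,-0.09,0.265,0.34],[-0.007,-0.006,0.004,-0.16,0.342,0.44],[-0.007,-0.006,0.004,-0.21,0.378,0.489]]])

```text
clock: 7.25
eef_pos: [478.7, 189.0, 183.9]
tcp_rot: [-2.664, -0.936, 0.318]
contact_force: [0.4, 1.3, 0.9]
opening: -0.0
```

Run:
```python
from rows import *
Q=np.load('Q1.npy'); print(Q[40].round(2))
s=sense(); base=(s['eef_pos'],Ro.from_euler('xyz',s['tcp_rot']))
st(); rows(Q,40,5,2,base)
```

```text
[-0.04  0.33  2.48  2.08  0.86 -0.89]
t 7.25 q [-0.079  0.319  2.441  1.916  0.839 -0.82 ] tcp [478.7 189.  183.9] tip [490.5 203.5 172.3] rot [-2.664 -0.936  0.318] F [0.4 1.3 0.9] op -0.0 reach 22.0
[[0.004, -0.002, 0.001, -0.09, 0.088, 0.087], [0.004, -0.002, 0.001, -0.142, 0.118, 0.106], [0.004, -0.002, 0.001, -0.194, 0.143, 0.115], [0.004, -0.002, 0.001, -0.248, 0.162, 0.116], [0.004, -0.002, 0.001, -0.302, 0.177, 0.109]]
```

carry_out(increments=[[[0.002,-0.001,0,-0.06,0.05,0.05],[0.004,-0.002,0.001,-0.12,0.105,0.098],[0.004,-0.002,0.001,-0.18,0.138,0.113],[0.004,-0.002,0.001,-0.24,0.16,0.116],[0.004,-0.002,0.001,-0.302,0.177,0.109]]])

```text
clock: 7.67
eef_pos: [478.8, 190.9, 185.0]
tcp_rot: [-2.691, -1.047, -0.009]
contact_force: [-0.2, 1.0, 0.9]
opening: 0.001
```

Run:
```python
from rows import *
Q=np.load('Q1.npy'); print(Q[50].round(2))
s=sense(); base=(s['eef_pos'],Ro.from_euler('xyz',s['tcp_rot']))
st(); rows(Q,50,5,2,base)
```

```text
[ 0.25  0.36  2.6   2.89  0.93 -1.28]
t 7.67 q [ 0.225  0.359  2.596  2.832  0.924 -1.261] tcp [478.8 190.9 185. ] tip [496.  200.4 175. ] rot [-2.691 -1.047 -0.009] F [-0.2  1.   0.9] op 0.0 reach 22.0
[[0.001, 0.002, 0.0, -0.068, 0.023, -0.012], [0.001, 0.002, 0.0, -0.122, 0.037, -0.03], [0.001, 0.002, 0.0, -0.177, 0.049, -0.05], [0.001, 0.002, 0.0, -0.235, 0.058, -0.07], [0.001, 0.002, 0.0, -0.295, 0.066, -0.088]]
```

carry_out(increments=[[[0.001,0.002,0,-0.068,0.023,-0.012],[0.001,0.002,0,-0.122,0.037,-0.03],[0.001,0.002,0,-0.177,0.049,-0.05],[0.001,0.002,0,-0.235,0.058,-0.07],[0.001,0.002,0,-0.295,0.066,-0.088]]])

```text
clock: 8.08
eef_pos: [478.4, 191.5, 185.3]
tcp_rot: [3.139, -1.134, 0.155]
contact_force: [0.5, -0.1, -0.4]
opening: 0.0
```

Run:
```python
from plan import *; from kin import ik,fk,PP
st()
g=show('side','side4')
cv2.imwrite('pics/z4.png',cv2.resize(cv2.imread('pics/side4.png')[60:260,180:380],None,fx=3,fy=3))
for t in ['cover_press','cover_edge']:
   print(t,[(np.round(d['point'],0),round(d['confidence'],2)) for d in nets.tip_of(t,'side')][:4])
print('rim .42',W(rim(.42)))
F=Ro.from_euler('z',np.pi); el=np.radians(-25); az=.15
q=sense()['qpos']
for name,d,gap,th in (('A',-25,20,.42),('B',12,14,.42),('C',12,0,.6),('D',12,0,.9),('E',12,0,1.2),('F',12,0,1.5)):
    t,R=tip_for(th,az,el,d,gap); R=R*F
    print(name,'tip',t.round(0)); inc(t,R); print([b.round(2).tolist() for b in ik(t-22*R.as_matrix()[:,2],R,q)][:1])
```

```text
t 8.08 q [ 0.651  0.395  2.583  3.686  0.992 -1.665] tcp [478.4 191.5 185.3] tip [498.1 194.5 176. ] rot [ 3.139 -1.134  0.155] F [ 0.5 -0.1 -0.4] op 0.0 reach 22.0
cover_press [(array([558., 181., 162.]), 0.58)]
cover_edge [(array([543., 182., 132.]), 0.68)]
rim .42 [542.63730849 183.91165828 135.31673969]
A tip [507. 179. 118.]
tcp [487.6 175.6 127.1] now [478.  194.3 185.5] inc [-0.1253, 0.0503, 0.0762, -0.0108, 0.0005, 0.0021]
[[0.58, 0.63, 2.58, 3.56, 1.2, -1.54]]
B tip [543. 184. 108.]
tcp [523.2 181.  116.9] now [478.  194.3 185.5] inc [-0.1103, 0.0514, 0.1687, -0.0108, 0.0005, 0.0021]
[[0.52, 0.65, 2.51, 3.51, 1.16, -1.56]]
C tip [558. 184. 148.]
tcp [537.8 181.  157. ] now [478.  194.3 185.5] inc [-0.0043, 0.057, 0.1589, -0.0108, 0.0005, 0.0021]
[[0.5, 0.5, 2.49, 3.52, 1.0, -1.63]]
D tip [582. 181. 188.]
tcp [562.7 178.5 197.7] now [478.  194.3 185.5] inc [0.1137, 0.0728, 0.1704, -0.0108, 0.0005, 0.0021]
[[0.45, 0.38, 2.45, 3.52, 0.83, -1.7]]
E tip [618. 178. 220.]
tcp [598.4 174.9 229.3] now [478.  194.3 185.5] inc [0.2219, 0.0958, 0.2156, -0.0108, 0.0005, 0.0021]
[[0.4, 0.31, 2.37, 3.5, 0.7, -1.74]]
F tip [662. 174. 240.]
tcp [641.9 170.5 248.8] now [478.  194.3 185.5] inc [0.3109, 0.1238, 0.2905, -0.0108, 0.0005, 0.0021]
[[0.34, 0.3, 2.29, 3.46, 0.6, -1.75]]
```

View pics/z4.png

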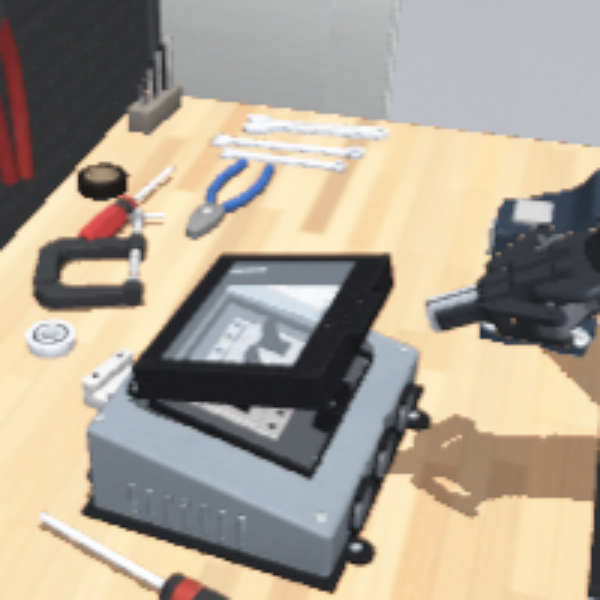

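carry_out(increments=[[[-0.06,0.025,0.03,0,0,0],[-0.125,0.05,0.076,-0.01,0,0],[-0.125,0.05,0.076,-0.01,0,0],[-0.117,0.051,0.12,-0.01,0,0],[-0.11,0.051,0.169,-0.01,0,0]]])

```text
clock: 8.65
eef_pos: [522.3, 178.1, 115.8]
tcp_rot: [3.134, -1.129, 0.157]
contact_force: [0.3, -0.2, 0.4]
opening: 0.001
```

Run:
```python
from plan import *
st()
g=show('side','side5')
cv2.imwrite('pics/z5.png',cv2.resize(cv2.imread('pics/side5.png')[60:260,180:380],None,fx=3,fy=3))
F=Ro.from_euler('z',np.pi); el=np.radians(-25); az=.15
for name,d,gap,th in (('b',12,0,.42),('C',12,0,.55),('D',12,0,.7),('E',12,0,.85),('F',12,0,1.)):
    t,R=tip_for(th,az,el,d,gap); R=R*F
    inc(t,R)
```

```text
t 8.65 q [ 0.516  0.653  2.519  3.504  1.157 -1.563] tcp [522.3 178.1 115.8] tip [542.  181.  106.3] rot [ 3.134 -1.129  0.157] F [ 0.3 -0.2  0.4] op 0.0 reach 22.0
tcp [529.1 181.9 129.6] now [526.7 179.8 117.4] inc [0.0304, -0.0043, -0.0067, 0.0008, -0.0008, 0.0007]
tcp [534.9 181.3 149.5] now [526.7 179.8 117.4] inc [0.0816, -0.0006, -0.0149, 0.0008, -0.0008, 0.0007]
tcp [544.7 180.3 171.4] now [526.7 179.8 117.4] inc [0.1412, 0.0056, -0.0162, 0.0008, -0.0008, 0.0007]
tcp [557.7 179.  191.5] now [526.7 179.8 117.4] inc [0.2001, 0.0137, -0.0088, 0.0008, -0.0008, 0.0007]
tcp [573.5 177.4 209.4] now [526.7 179.8 117.4] inc [0.2571, 0.0235, 0.0072, 0.0008, -0.0008, 0.0007]
```

View pics/z5.png

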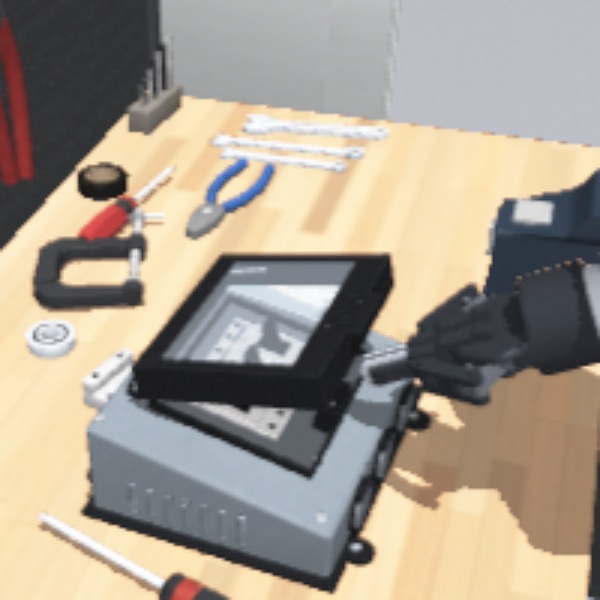

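carry_out(increments=[[[0.02,-0.003,-0.005,0,0,0],[0.04,-0.003,-0.008,0,0,0],[0.07,-0.001,-0.013,0,0,0],[0.1,0.002,-0.016,0,0,0],[0.14,0.005,-0.016,0,0,0]]])

```text
clock: 9.12
eef_pos: [540.5, 179.5, 172.8]
tcp_rot: [3.139, -1.134, 0.153]
contact_force: [-0.1, -0.0, -2.0]
opening: -0.002
```

Run:
```python
from plan import *
st()
g=show('side','side6')
cv2.imwrite('pics/z6.png',cv2.resize(cv2.imread('pics/side6.png')[60:260,180:380],None,fx=3,fy=3))
print([(d['point'].round(0) if hasattr(d['point'],'round') else d['point'],d['confidence']) for d in nets.tip_of('cover_edge','side')[:2]], W(rim(.7)))
F=Ro.from_euler('z',np.pi); el=np.radians(-25); az=.15
for name,d,gap,th in (('b',12,0,.8),('C',12,0,.95),('D',12,0,1.1),('E',12,0,1.25),('F',12,0,1.4),('F',12,0,1.5)):
    t,R=tip_for(th,az,el,d,gap); R=R*F
    inc(t,R)
```

```text
t 9.12 q [ 0.488  0.453  2.493  3.521  0.951 -1.652] tcp [540.5 179.5 172.8] tip [560.2 182.4 163.4] rot [ 3.139 -1.134  0.153] F [-0.1 -0.  -2. ] op -0.0 reach 22.0
[([561.5, 182.0, 173.7], 0.74)] [558.28910409 182.3412405  177.10808618]
tcp [553.  179.5 185. ] now [542.3 180.  175.6] inc [0.0324, 0.0052, 0.0141, 0.0004, -0.0059, -0.0009]
tcp [568.  178.  203.7] now [542.3 180.  175.6] inc [0.09, 0.0144, 0.0276, 0.0004, -0.0059, -0.0009]
tcp [585.5 176.2 220. ] now [542.3 180.  175.6] inc [0.1448, 0.0253, 0.0494, 0.0004, -0.0059, -0.0009]
tcp [605.2 174.2 233.4] now [542.3 180.  175.6] inc [0.1955, 0.0375, 0.0791, 0.0004, -0.0059, -0.0009]
tcp [626.8 172.1 243.8] now [542.3 180.  175.6] inc [0.2408, 0.0508, 0.1159, 0.0004, -0.0059, -0.0009]
tcp [641.9 170.5 248.8] now [542.3 180.  175.6] inc [0.2676, 0.0602, 0.1441, 0.0004, -0.0059, -0.0009]
```

View pics/z6.png

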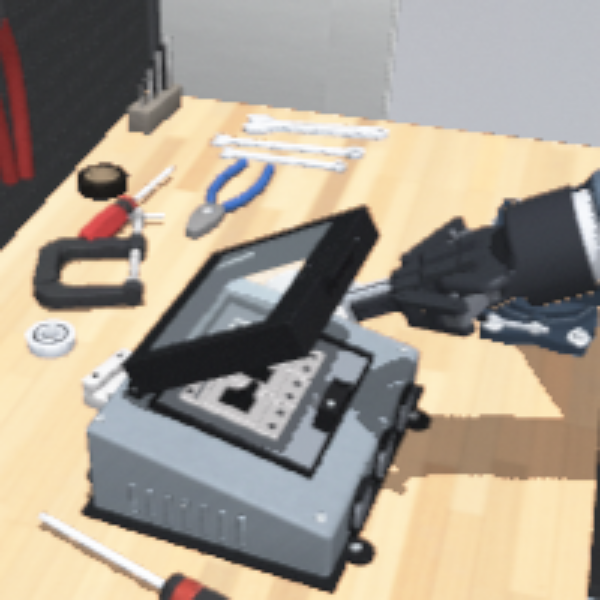

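Cover follows to about 0.7 rad with 2 N. Continue along the arc.

carry_out(increments=[[[0.03,0.005,0.012,0,0,0],[0.06,0.01,0.02,0,0,0],[0.09,0.014,0.028,0,0,0],[0.118,0.02,0.038,0,0,0],[0.145,0.025,0.049,0,0,0]]])

```text
clock: 9.63
eef_pos: [583.6, 176.1, 216.0]
tcp_rot: [3.138, -1.134, 0.154]
contact_force: [-1.6, -0.7, -1.2]
opening: -0.002
```

Run:
```python
from plan import *
st()
g=show('side','side7')
cv2.imwrite('pics/z7.png',cv2.resize(cv2.imread('pics/side7.png')[60:260,180:380],None,fx=3,fy=3))
print([(d['point'].round(0) if hasattr(d['point'],'round') else d['point'],d['confidence']) for d in nets.tip_of('cover_edge','side')[:2]], W(rim(1.1)))
F=Ro.from_euler('z',np.pi); el=np.radians(-25); az=.15
for name,d,gap,th in (('D',12,0,1.1),('E',12,0,1.25),('F',12,0,1.4),('F',12,0,1.5)):
    t,R=tip_for(th,az,el,d,gap); R=R*F
    inc(t,R)
```

```text
t 9.63 q [ 0.417  0.336  2.408  3.498  0.755 -1.722] tcp [583.6 176.1 216. ] tip [603.3 179.1 206.7] rot [ 3.138 -1.134  0.154] F [-1.6 -0.7 -1.2] op -0.0 reach 22.0
[([598.6, 177.1, 223.3], 0.71)] [599.04011159 178.25250152 225.73230554]
tcp [585.5 176.2 220. ] now [585.  176.3 217.3] inc [0.0065, 0.0004, -0.0016, 0.001, -0.0028, 0.0004]
tcp [605.2 174.2 233.4] now [585.  176.3 217.3] inc [0.0572, 0.0127, 0.0279, 0.001, -0.0028, 0.0004]
tcp [626.8 172.1 243.8] now [585.  176.3 217.3] inc [0.1027, 0.026, 0.0646, 0.001, -0.0028, 0.0004]
tcp [641.9 170.5 248.8] now [585.  176.3 217.3] inc [0.1296, 0.0354, 0.0927, 0.001, -0.0028, 0.0004]
```

View pics/z7.png

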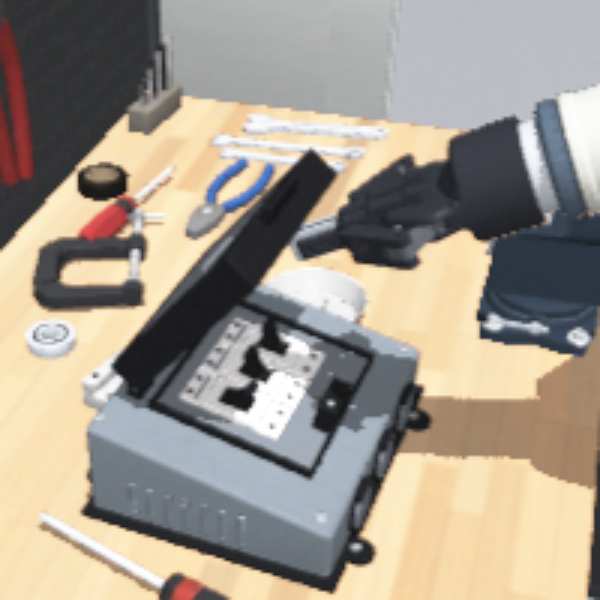

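carry_out(increments=[[[0.03,0.006,0.013,0,0,0],[0.057,0.013,0.028,0,0,0],[0.08,0.019,0.046,0,0,0],[0.103,0.026,0.065,0,0,0],[0.12,0.032,0.082,0,0,0]]])

```text
clock: 10.15
eef_pos: [634.9, 171.3, 244.5]
tcp_rot: [3.137, -1.133, 0.154]
contact_force: [-3.0, -1.2, 0.6]
opening: 0.002
```

Run:
```python
from plan import *
st()
g=show('side','side8')
cv2.imwrite('pics/z8.png',cv2.resize(cv2.imread('pics/side8.png')[60:260,180:380],None,fx=3,fy=3))
print([(d['point'].round(0) if hasattr(d['point'],'round') else d['point'],d['confidence']) for d in nets.tip_of('cover_edge','side')[:2]], W(rim(1.45)))
```

```text
t 10.15 q [ 0.349  0.304  2.305  3.457  0.617 -1.748] tcp [634.9 171.3 244.5] tip [654.6 174.3 235.2] rot [ 3.137 -1.133  0.154] F [-3.  -1.2  0.6] op 0.0 reach 22.0
[([649.1, 173.9, 253.0], 0.8)] [647.80130257 173.36006342 252.2375391 ]
```

View pics/z8.png

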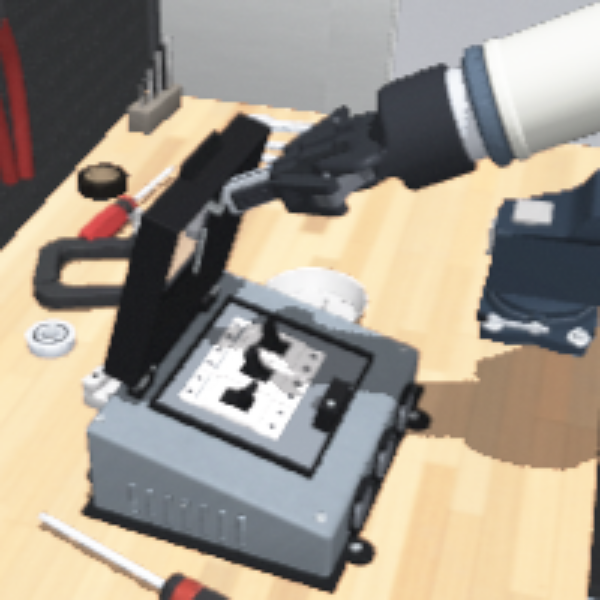

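carry_out(increments=[[[-0.02,0,0,0,0,0],[-0.04,0,-0.03,0,0,0],[-0.06,0,-0.12,0,0,0],[-0.06,0,-0.22,0,0,0],[-0.06,0,-0.32,0,0,0]]])

```text
clock: 10.67
eef_pos: [507.9, 152.1, 274.3]
tcp_rot: [3.134, -1.129, 0.158]
contact_force: [-0.5, -0.5, 0.7]
opening: 0.001
```

Run:
```python
from plan import *
st()
g=show('side','side9')
cv2.imwrite('pics/z9.png',cv2.resize(cv2.imread('pics/side9.png')[80:230,190:340],None,fx=4,fy=4))
for t in ('cover_edge','cover_press','lever_a_tip','lever_b_tip','lever_c_tip'):
  print(t,[(np.round(d['point']),round(d['confidence'],2)) for d in nets.tip_of(t,'side')[:4]])
g=show('top','top9')
cv2.imwrite('pics/z9t.png',cv2.resize(cv2.imread('pics/top9.png')[160:260,215:330],None,fx=6,fy=6,interpolation=cv2.INTER_CUBIC))
for t in ('cover_edge','lever_a_tip','lever_b_tip','lever_c_tip'):
  print(t,[(np.round(d['point']),round(d['confidence'],2)) for d in nets.tip_of(t,'top')[:4]])
for y in(40,0,-40):
  p=84-72; print(y,'down',D(p-9.8,y,26.9).round(0),'up',D(p+9.8,y,26.9).round(0))
```

```text
t 10.67 q [ 0.452  0.058  2.522  3.635  0.607 -1.857] tcp [507.9 152.1 274.3] tip [527.5 155.  264.8] rot [ 3.134 -1.129  0.158] F [-0.5 -0.5  0.7] op 0.0 reach 22.0
cover_edge [(array([656., 174., 251.]), 0.56)]
cover_press [(array([685., 170., 253.]), 0.74), (array([621., 177.,  -2.]), 0.3)]
lever_a_tip [(array([621., 211., 104.]), 0.6)]
lever_b_tip [(array([635., 134., 105.]), 0.5)]
lever_c_tip [(array([699., 166., 100.]), 0.46), (array([635., 180., 100.]), 0.44)]
cover_edge [(array([654., 173., 255.]), 0.94)]
lever_a_tip [(array([620., 218.,  99.]), 0.4)]
lever_b_tip [(array([638., 134., 104.]), 0.43)]
lever_c_tip [(array([617., 216., 101.]), 0.62), (array([637., 172., 101.]), 0.52)]
40 down [619. 216.  99.] up [638. 215. 103.]
0 down [615. 177.  99.] up [634. 175. 103.]
-40 down [611. 137.  99.] up [630. 135. 103.]
```

View pics/z9.png

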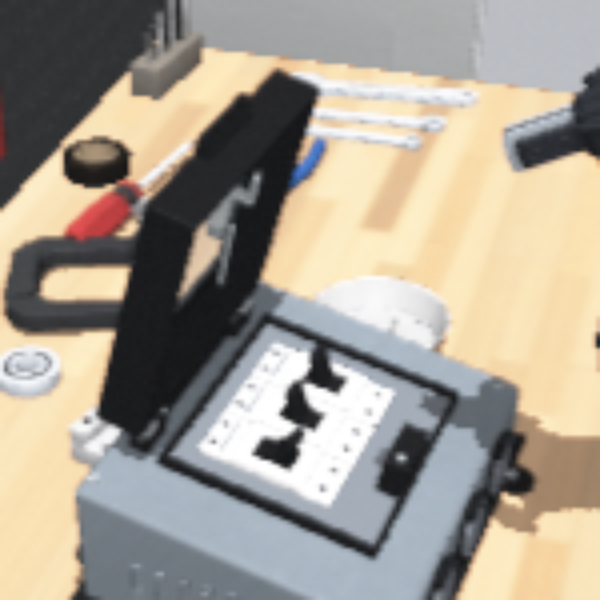

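View pics/z9t.png

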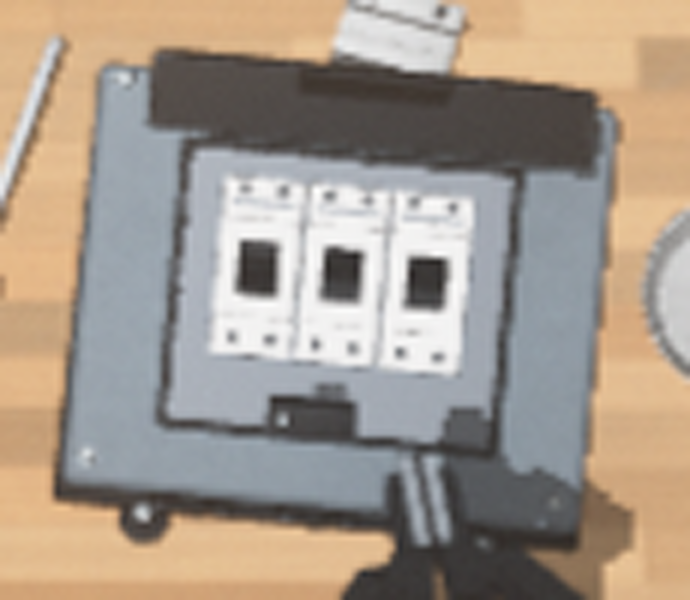

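```bash
cat > flip2.py <<'E'
from plan import *; from kin import *
q0=sense()['qpos']; p=84-72
el=np.radians(-70)
x0=sense()['eef_pos']; Xm=np.array([490,190,270.])
best=None
for fl in(0,1):
  for az in (-.1,):
    R=toolL(az,el); R=R*Ro.from_euler('z',np.pi) if fl else R
    tip=D(p-40,40,75); X=tip-22*R.as_matrix()[:,2]
    for qt in ik(X,R):
        n=60; Qs=[];g=q0[:3]
        for k in range(n+1):
            l=k/n; w=q0[3:]*(1-l)+qt[3:]*l; a=min(1,l*3)
            xt=x0+(Xm-x0)*a if l<.6 else Xm+(X-Xm)*(l-.6)/.4
            g=least_squares(lambda a:fk(np.r_[a,w],PP)[0]-xt,g).x; Qs.append(np.r_[g,w])
        Rs=[fk(q,PP)[1] for q in Qs]; tot=np.degrees(sum((a.inv()*b).magnitude() for a,b in zip(Rs,Rs[1:])))
        print(fl,qt.round(2),'tot',tot.round(0),'tcp',X.round(0))
        np.save(f'B{fl}.npy',np.array(Qs))
E
python3 flip2.py
python3 - <<'E'
from rows import *
for f in(0,1):
  try: Q=np.load(f'B{f}.npy')
  except Exception: continue
  print(f,Q[::6].round(2)); 
  for q in Q[::6]:
    x,R=fk(q,PP); z=R.as_matrix()[:,2]; print((x+22*z).round(0),z.round(2),'wrist',(x-318*z).round(0))
E
```

```text
0 [ 0.46  0.33  1.96 -0.34  0.58 -0.75] tot 171.0 tcp [573. 221. 161.]
1 [ 0.46  0.33  1.96 -0.34  0.58  2.39] tot 101.0 tcp [573. 221. 161.]
0 [[ 0.45  0.06  2.51  3.63  0.61 -1.86]
 [ 0.35  0.06  2.54  3.24  0.6  -1.75]
 [ 0.24  0.06  2.53  2.84  0.6  -1.63]
 [ 0.14  0.05  2.51  2.44  0.6  -1.52]
 [ 0.06  0.04  2.45  2.04  0.6  -1.41]
 [ 0.03  0.03  2.37  1.65  0.59 -1.3 ]
 [ 0.04  0.01  2.29  1.25  0.59 -1.19]
 [ 0.12  0.09  2.16  0.85  0.59 -1.08]
 [ 0.23  0.17  2.06  0.46  0.59 -0.97]
 [ 0.35  0.25  1.99  0.06  0.58 -0.86]
 [ 0.46  0.33  1.96 -0.34  0.58 -0.75]]
[531. 156. 267.] [ 0.9   0.14 -0.42] wrist [226. 110. 410.]
[524. 170. 265.] [ 0.87  0.26 -0.41] wrist [227.  82. 405.]
[517. 183. 263.] [ 0.83  0.37 -0.42] wrist [236.  57. 406.]
[509. 197. 261.] [ 0.76  0.47 -0.45] wrist [252.  36. 414.]
[505. 202. 259.] [ 0.67  0.54 -0.5 ] wrist [276.  17. 430.]
[503. 203. 257.] [ 0.58  0.57 -0.58] wrist [307.   8. 455.]
[501. 202. 255.] [ 0.48  0.55 -0.68] wrist [338.  15. 487.]
[519. 208. 225.] [ 0.36  0.47 -0.81] wrist [396.  50. 500.]
[538. 213. 195.] [ 0.29  0.32 -0.9 ] wrist [44
[... 525 characters left out ...]

 [ 0.46  0.33  1.96 -0.34  0.58  2.39]]
[531. 156. 267.] [ 0.9   0.14 -0.42] wrist [226. 110. 410.]
[524. 170. 265.] [ 0.87  0.26 -0.41] wrist [227.  82. 405.]
[517. 183. 263.] [ 0.83  0.37 -0.42] wrist [236.  57. 406.]
[509. 197. 261.] [ 0.76  0.47 -0.45] wrist [252.  36. 414.]
[505. 202. 259.] [ 0.67  0.54 -0.5 ] wrist [276.  17. 430.]
[503. 203. 257.] [ 0.58  0.57 -0.58] wrist [307.   8. 455.]
[501. 202. 255.] [ 0.48  0.55 -0.68] wrist [338.  15. 487.]
[519. 208. 225.] [ 0.36  0.47 -0.81] wrist [396.  50. 500.]
[538. 213. 195.] [ 0.29  0.32 -0.9 ] wrist [440. 104. 502.]
[558. 216. 167.] [ 0.28  0.14 -0.95] wrist [462. 169. 490.]
[580. 220. 140.] [ 0.34 -0.03 -0.94] wrist [465. 232. 459.]
```

Option 1 (101° of turn, about 6 calls).

Run:
```python
from rows import *
Q=np.load('B1.npy'); st()
s=sense(); base=(s['eef_pos'],Ro.from_euler('xyz',s['tcp_rot']))
rows(Q,0,5,2,base)
for a in (10,20,30,40,50): rows(Q,a,5,2)
```

```text
t 11.22 q [ 0.45   0.06   2.516  3.632  0.606 -1.856] tcp [511.  153.  275.9] tip [530.7 156.  266.5] rot [ 3.136 -1.132  0.156] F [ 0.6  0.2 -0.4] op 0.0 reach 22.0
[[-0.003, -0.01, -0.003, 0.041, 0.007, 0.042], [-0.006, -0.02, -0.006, 0.081, 0.007, 0.086], [-0.009, -0.03, -0.008, 0.121, 0.002, 0.131], [-0.012, -0.04, -0.011, 0.16, -0.008, 0.176], [-0.015, -0.05, -0.014, 0.198, -0.023, 0.22]]
[[-0.005, -0.009, -0.001, 0.035, -0.019, 0.045], [-0.01, -0.019, -0.001, 0.067, -0.042, 0.088], [-0.016, -0.028, -0.002, 0.097, -0.07, 0.129], [-0.021, -0.037, -0.003, 0.124, -0.102, 0.166], [-0.026, -0.047, -0.004, 0.148, -0.138, 0.2]]
[[0.0, -0.0, -0.0, 0.013, -0.034, 0.034], [-0.0, 0.0, -0.0, 0.022, -0.071, 0.064], [0.0, -0.0, -0.0, 0.026, -0.11, 0.09], [0.0, -0.0, -0.0, 0.024, -0.151, 0.11], [-0.0, -0.0, -0.0, 0.017, -0.193, 0.125]]
[[0.0, -0.0, -0.0, -0.015, -0.041, 0.012], [0.0, -0.0, -0.0, -0.036, -0.081, 0.021], [0.0, -0.0, -0.0, -0.064, -0.119, 0.025], [0.0, 0.012, 0.027, -0.1, -0.17, 0.032], [0.0, 0.023, 0.054, -0.143, -0.215, 0.034]]
[[0.007, 0.007, 0.028, -0.048, -0.039, 0.001], [0.013, 0.015, 0.055, -0.1, -0.07, 0.0], [0.02, 0.022, 0.083, -0.156, -0.094, -0.003], [0.026, 0.029, 0.11, -0.214, -0.109, -0.009], [0.033, 0.037, 0.138, -0.273, -0.117, -0.016]]
[[0.01, -0.0, 0.028, -0.06, 0.001, -0.005], [0.02, -0.001, 0.055, -0.118, 0.011, -0.011], [0.03, -0.001, 0.083, -0.175, 0.027, -0.017], [0.04, -0.002, 0.11, -0.228, 0.051, -0.024], [0.05, -0.002, 0.138, -0.277, 0.081, -0.032]]
```

carry_out(increments=[[[-0.003,-0.01,-0.003,0.041,0.007,0.042],[-0.006,-0.02,-0.006,0.081,0.007,0.086],[-0.009,-0.03,-0.008,0.121,0.002,0.131],[-0.012,-0.04,-0.011,0.16,-0.008,0.176],[-0.015,-0.05,-0.014,0.198,-0.023,0.22]]])

```text
clock: 11.63
eef_pos: [499.8, 171.8, 272.8]
tcp_rot: [-2.528, -1.036, -0.305]
contact_force: [-0.4, 0.4, 0.2]
opening: 0.006
```

carry_out(increments=[[[-0.005,-0.009,-0.001,0.035,-0.019,0.045],[-0.01,-0.019,-0.001,0.067,-0.042,0.088],[-0.016,-0.028,-0.002,0.097,-0.07,0.129],[-0.021,-0.037,-0.003,0.124,-0.102,0.166],[-0.026,-0.047,-0.004,0.148,-0.138,0.2]]])

```text
clock: 12.05
eef_pos: [489.2, 189.9, 269.9]
tcp_rot: [-2.296, -0.788, -0.401]
contact_force: [-0.0, 0.5, -1.6]
opening: 0.0
```

carry_out(increments=[[[0,0,0,0.013,-0.034,0.034],[0,0,0,0.022,-0.071,0.064],[0,0,0,0.026,-0.11,0.09],[0,0,0,0.024,-0.151,0.11],[0,0,0,0.017,-0.193,0.125]]])

```text
clock: 12.47
eef_pos: [489.4, 189.5, 270.0]
tcp_rot: [-2.329, -0.555, -0.324]
contact_force: [-0.4, 0.1, -0.8]
opening: -0.001
```

Run:
```python
from rows import *
Q=np.load('B1.npy'); st(); print(Q[30].round(2))
s=sense(); base=(s['eef_pos'],Ro.from_euler('xyz',s['tcp_rot']))
rows(Q,30,5,2,base)
```

```text
t 12.47 q [0.014 0.027 2.375 1.634 0.602 0.271] tcp [489.4 189.5 270. ] tip [502.1 202.2 257.2] rot [-2.329 -0.555 -0.324] F [-0.4  0.1 -0.8] op -0.0 reach 22.0
[0.03 0.03 2.37 1.65 0.59 0.27]
[[0.001, -0.001, 0.001, -0.015, -0.039, 0.012], [0.001, -0.001, 0.001, -0.036, -0.079, 0.02], [0.001, -0.001, 0.001, -0.064, -0.117, 0.024], [0.001, 0.011, 0.028, -0.1, -0.167, 0.031], [0.001, 0.022, 0.055, -0.142, -0.213, 0.034]]
```

Tracking well.

carry_out(increments=[[[0,0,0,-0.015,-0.041,0.012],[0,0,0,-0.036,-0.081,0.021],[0,0,0,-0.064,-0.119,0.025],[0,0.012,0.027,-0.1,-0.17,0.032],[0,0.023,0.054,-0.143,-0.215,0.034]]])

```text
clock: 12.88
eef_pos: [503.7, 194.7, 252.2]
tcp_rot: [-2.54, -0.363, -0.191]
contact_force: [-0.8, 0.5, -0.4]
opening: 0.001
```

carry_out(increments=[[[0.007,0.007,0.028,-0.048,-0.039,0.001],[0.013,0.015,0.055,-0.1,-0.07,0],[0.02,0.022,0.083,-0.156,-0.094,-0.003],[0.026,0.029,0.11,-0.214,-0.109,-0.009],[0.033,0.037,0.138,-0.273,-0.117,-0.016]]])

```text
clock: 13.3
eef_pos: [538.7, 208.1, 206.2]
tcp_rot: [-2.849, -0.261, -0.119]
contact_force: [-0.5, -0.6, -0.2]
opening: -0.003
```

Run:
```python
from rows import *
Q=np.load('B1.npy'); st(); print(Q[50].round(2))
s=sense(); base=(s['eef_pos'],Ro.from_euler('xyz',s['tcp_rot']))
rows(Q,50,5,2,base)
```

```text
t 13.3 q [0.27  0.196 2.032 0.318 0.587 1.685] tcp [538.7 208.1 206.2] tip [544.8 213.8 185.8] rot [-2.849 -0.261 -0.119] F [-0.5 -0.6 -0.2] op -0.0 reach 22.0
[0.27 0.2  2.03 0.32 0.58 1.68]
[[0.009, -0.001, 0.027, -0.057, 0.001, -0.004], [0.019, -0.001, 0.055, -0.115, 0.01, -0.009], [0.029, -0.002, 0.082, -0.172, 0.027, -0.016], [0.039, -0.002, 0.11, -0.225, 0.051, -0.022], [0.049, -0.003, 0.138, -0.273, 0.081, -0.03]]
```

carry_out(increments=[[[0.009,-0.001,0.027,-0.057,0.001,-0.004],[0.019,-0.001,0.055,-0.115,0.01,-0.009],[0.029,-0.002,0.082,-0.172,0.027,-0.016],[0.039,-0.002,0.11,-0.225,0.051,-0.022],[0.049,-0.003,0.138,-0.273,0.081,-0.03]]])

```text
clock: 13.72
eef_pos: [573.0, 221.8, 160.6]
tcp_rot: [-3.14, -0.351, -0.1]
contact_force: [-0.4, 0.3, 0.5]
opening: -0.004
```

Run:
```python
from plan import *
st()
g=show('side','s11'); cv2.imwrite('pics/z11.png',cv2.resize(cv2.imread('pics/s11.png')[80:230,190:340],None,fx=4,fy=4))
F=Ro.from_euler('z',np.pi); R=toolL(-.1,np.radians(-70))*F
for s,h in((-35,50),(-35,16),(-25,16),(-18,16),(-9,16)): inc(D(12+s,40,h),R)
```

```text
t 13.72 q [ 0.462  0.331  1.958 -0.341  0.577  2.394] tcp [573.  221.8 160.6] tip [580.6 221.  140. ] rot [-3.14  -0.351 -0.1  ] F [-0.4  0.3  0.5] op -0.0 reach 22.0
tcp [582.7 220.1 137.1] now [573.  222.3 158.7] inc [0.0045, 0.0029, 0.0592, 0.0025, -0.0035, 0.0004]
tcp [589.4 219.4 103.8] now [573.  222.3 158.7] inc [-0.0084, 0.0027, 0.1432, 0.0025, -0.0035, 0.0004]
tcp [599.2 218.4 105.8] now [573.  222.3 158.7] inc [0.0163, 0.0027, 0.1471, 0.0025, -0.0035, 0.0004]
tcp [606.  217.8 107.2] now [573.  222.3 158.7] inc [0.0336, 0.0027, 0.1497, 0.0025, -0.0035, 0.0004]
tcp [614.8 216.9 109. ] now [573.  222.3 158.7] inc [0.0558, 0.0027, 0.1531, 0.0025, -0.0035, 0.0004]
```

View pics/z11.png

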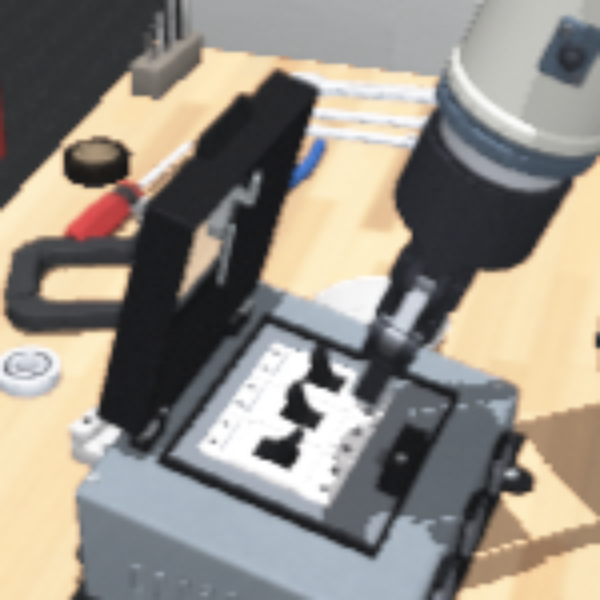

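carry_out(increments=[[[0.004,0.003,0.06,0,0,0],[-0.002,0.003,0.09,0,0,0],[-0.008,0.003,0.12,0,0,0],[-0.008,0.003,0.143,0,0,0],[-0.008,0.003,0.143,0,0,0]]])

```text
clock: 14.18
eef_pos: [587.8, 217.9, 104.5]
tcp_rot: [-3.139, -0.347, -0.1]
contact_force: [-0.5, 0.0, 0.4]
opening: -0.002
```

Run:
```python
from plan import *
st()
g=show('side','s12'); cv2.imwrite('pics/z12.png',cv2.resize(cv2.imread('pics/s12.png')[80:230,190:340],None,fx=4,fy=4))
F=Ro.from_euler('z',np.pi); R=toolL(-.1,np.radians(-70))*F
for s,h in((-35,16),(-25,16),(-18,16),(-9,16)): inc(D(12+s,40,h),R)
```

```text
t 14.18 q [ 0.441  0.434  1.964 -0.39   0.473  2.437] tcp [587.8 217.9 104.5] tip [595.3 217.2  83.8] rot [-3.139 -0.347 -0.1  ] F [-0.5  0.   0.4] op -0.0 reach 22.0
tcp [589.4 219.4 103.8] now [588.1 218.2 105.7] inc [0.0011, -0.0033, 0.0054, -0.0029, 0.0007, -0.0005]
tcp [599.2 218.4 105.8] now [588.1 218.2 105.7] inc [0.0258, -0.0033, 0.0091, -0.0029, 0.0007, -0.0005]
tcp [606.  217.8 107.2] now [588.1 218.2 105.7] inc [0.0432, -0.0033, 0.0117, -0.0029, 0.0007, -0.0005]
tcp [614.8 216.9 109. ] now [588.1 218.2 105.7] inc [0.0654, -0.0033, 0.015, -0.0029, 0.0007, -0.0005]
```

View pics/z12.png

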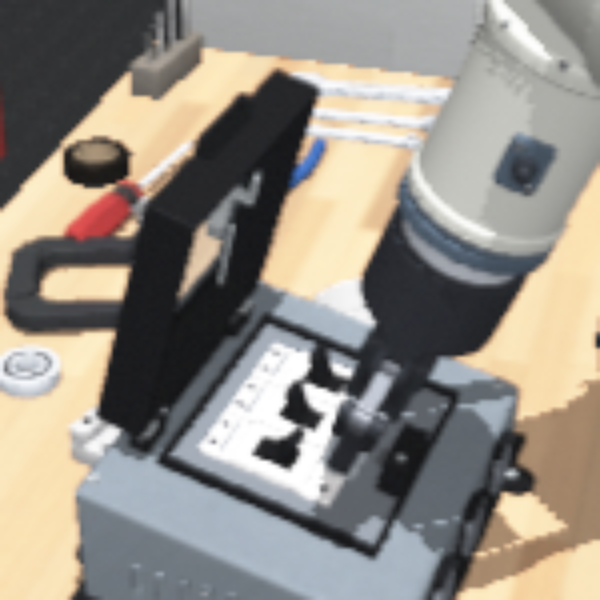

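Finger stands in front of the left lever, clear of the deck. Push slowly.

carry_out(increments=[[[0.015,0,0.004,0,0,0],[0.03,0,0.007,0,0,0],[0.043,0,0.008,0,0,0],[0.05,0,0.009,0,0,0],[0.057,0,0.01,0,0,0]]])

```text
clock: 14.65
eef_pos: [612.0, 216.8, 111.6]
tcp_rot: [-3.137, -0.351, -0.101]
contact_force: [-0.3, -0.0, 0.8]
opening: 0.002
```

Run:
```python
from plan import *
st()
F=Ro.from_euler('z',np.pi); R=toolL(-.1,np.radians(-70))*F
for s,h in((-10,16),(-7,16)): inc(D(12+s,40,h),R)
```

```text
t 14.65 q [ 0.421  0.448  1.917 -0.36   0.494  2.385] tcp [612.  216.8 111.6] tip [619.6 216.1  90.9] rot [-3.137 -0.351 -0.101] F [-0.3 -0.   0.8] op 0.0 reach 22.0
tcp [613.8 217.  108.8] now [612.  216.8 111.6] inc [0.0016, -0.0009, 0.0081, -0.0045, -0.0022, -0.0005]
tcp [616.7 216.7 109.3] now [612.  216.8 111.6] inc [0.009, -0.0009, 0.0092, -0.0045, -0.0022, -0.0005]
```

carry_out(increments=[[[0.004,0,0.003,0,0,0],[0.008,0,0.005,0,0,0],[0.01,0,0.005,0,0,0]]])

```text
clock: 14.9
eef_pos: [615.8, 216.3, 110.2]
tcp_rot: [-3.137, -0.35, -0.1]
contact_force: [-0.2, 0.1, -0.3]
opening: -0.002
```

Run:
```python
from plan import *
st()
g=show('side','s13'); cv2.imwrite('pics/z13.png',cv2.resize(cv2.imread('pics/s13.png')[80:230,190:340],None,fx=4,fy=4))
g=show('top','t13'); cv2.imwrite('pics/z13t.png',cv2.resize(cv2.imread('pics/t13.png')[160:260,215:330],None,fx=6,fy=6,interpolation=cv2.INTER_CUBIC))
```

```text
t 14.9 q [ 0.417  0.454  1.91  -0.357  0.495  2.378] tcp [615.8 216.3 110.2] tip [623.3 215.6  89.5] rot [-3.137 -0.35  -0.1  ] F [-0.2  0.1 -0.3] op -0.0 reach 22.0
```

View pics/z13.png

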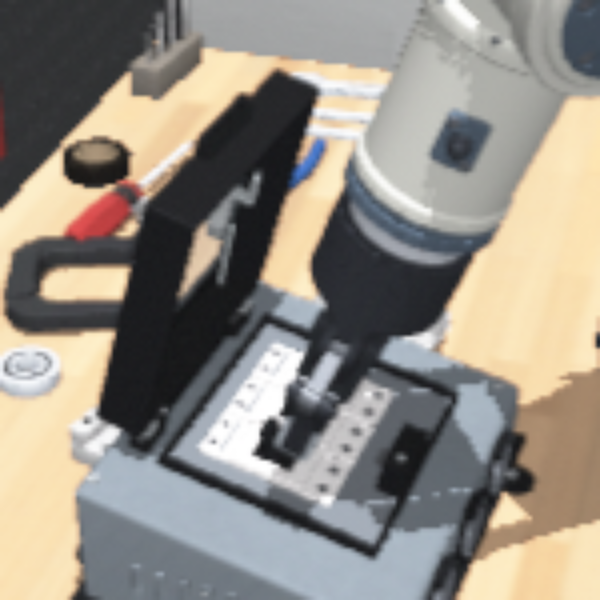

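View pics/z13t.png

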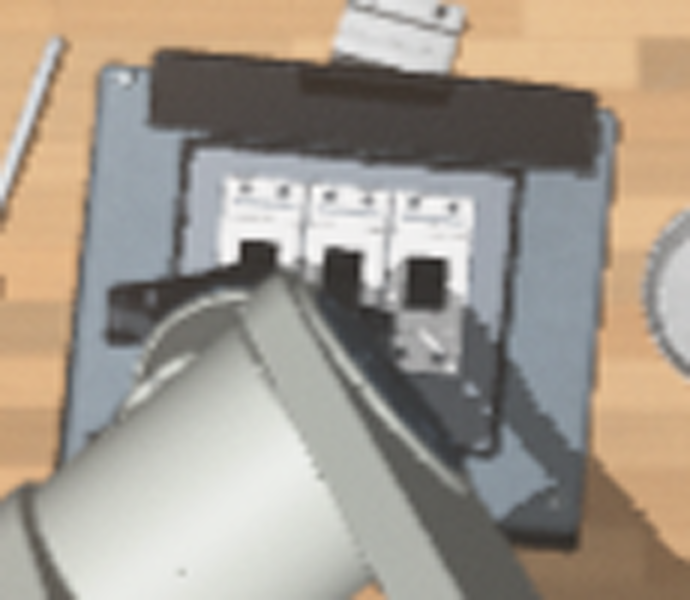

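carry_out(increments=[[[0.004,0,0,0,0,0],[0.008,0,0.001,0,0,0],[0.008,0,0.001,0,0,0]]])

```text
clock: 15.25
eef_pos: [617.8, 216.0, 110.7]
tcp_rot: [-3.138, -0.349, -0.1]
contact_force: [-6.2, 1.6, 2.2]
opening: -0.005
```

carry_out(increments=[[[0.004,0,0,0,0,0],[0.005,0,0.001,0,0,0],[0.005,0,0.001,0,0,0]]])

```text
clock: 15.5
eef_pos: [618.1, 215.9, 110.5]
tcp_rot: [-3.139, -0.346, -0.1]
contact_force: [-15.4, 4.1, 9.0]
opening: 0.003
```

carry_out(increments=[[[-0.02,0,-0.003,0,0,0],[-0.05,0,-0.02,0,0,0],[-0.06,0,-0.1,0,0,0],[-0.06,0,-0.2,0,0,0],[-0.06,0,-0.3,0,0,0]]])

```text
clock: 15.92
eef_pos: [555.1, 221.2, 215.7]
tcp_rot: [-3.139, -0.348, -0.099]
contact_force: [1.9, 0.6, 1.8]
opening: 0.002
```

carry_out(increments=[[[-0.05,0,-0.08,0,0,0],[-0.15,0,-0.15,0,0,0],[-0.25,0,-0.2,0,0,0],[-0.35,0,-0.2,0,0,0],[-0.4,0,-0.2,0,0,0]]])

```text
clock: 16.33
eef_pos: [377.3, 238.3, 236.3]
tcp_rot: [-3.136, -0.351, -0.101]
contact_force: [-0.2, -0.3, -0.7]
opening: -0.001
```

Run:
```python
from plan import *
st()
g=show('side','s14'); cv2.imwrite('pics/z14.png',cv2.resize(cv2.imread('pics/s14.png')[80:230,190:340],None,fx=4,fy=4))
for t in ('cover_edge','lever_a_tip','lever_b_tip','lever_c_tip','magnet_dish','screwdriver_black','clamp_block','hex_key'):
  print(t,[(np.round(d['point']),round(d['confidence'],2)) for d in nets.tip_of(t,'side')[:4]])
g=show('top','t14'); cv2.imwrite('pics/z14t.png',cv2.resize(cv2.imread('pics/t14.png')[160:260,215:330],None,fx=6,fy=6,interpolation=cv2.INTER_CUBIC))
for t in ('cover_edge','lever_a_tip','lever_b_tip','lever_c_tip'):
  print(t,[(np.round(d['point']),round(d['confidence'],2)) for d in nets.tip_of(t,'top')[:4]])
```

```text
t 16.33 q [ 0.743 -0.023  2.186 -0.372  0.771  2.655] tcp [377.3 238.3 236.3] tip [384.8 237.6 215.6] rot [-3.136 -0.351 -0.101] F [-0.2 -0.3 -0.7] op -0.0 reach 22.0
cover_edge [(array([656., 173., 251.]), 0.94)]
lever_a_tip [(array([641., 210., 104.]), 0.42)]
lever_b_tip [(array([636., 135., 106.]), 0.39)]
lever_c_tip [(array([633., 177.,  99.]), 0.59)]
magnet_dish [(array([631., -33.,   2.]), 0.74), (array([634., 177.,  99.]), 0.2)]
screwdriver_black [(array([658., 354.,   2.]), 0.66)]
clamp_block []
hex_key [(array([670., 450.,  -1.]), 0.58)]
cover_edge [(array([652., 172., 253.]), 0.93)]
lever_a_tip [(array([771., 143.,   1.]), 0.73), (array([638., 213., 104.]), 0.56), (array([670., 451.,   4.]), 0.47)]
lever_b_tip [(array([638., 136., 102.]), 0.52)]
lever_c_tip [(array([636., 173., 100.]), 0.47)]
```

View pics/z14.png

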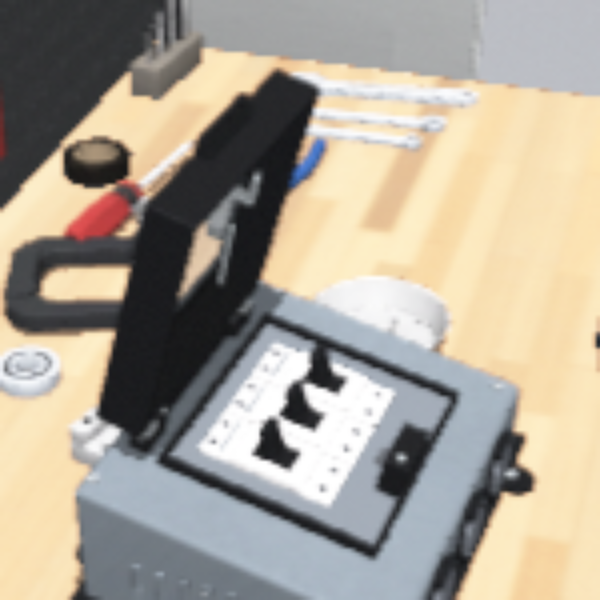

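View pics/z14t.png

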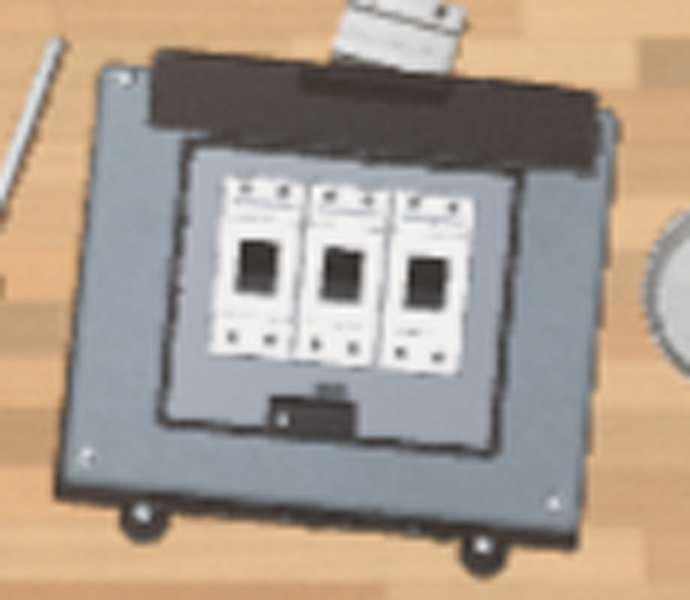

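All three levers now lean the same way (side view, about (272,440), (300,405), (325,368)). The cover stands open and the tools are unmoved.

carry_out(increments=[[[0,0,0,0,0,0],[0,0,0,0,0,0],[0,0,0,0,0,0]]])

```text
clock: 17.28
eef_pos: [380.4, 239.0, 236.0]
tcp_rot: [-3.137, -0.35, -0.1]
contact_force: [0.2, 0.2, -0.1]
opening: -0.006
```

```bash
python3 -c "
from h import *
st(); print(r.sign_off())"
```

```text
t 17.28 q [ 0.739 -0.017  2.181 -0.371  0.77   2.65 ] tcp [380.4 239.  236. ] tip [388.  238.3 215.3] rot [-3.137 -0.35  -0.1  ] F [ 0.2  0.2 -0.1] op -0.01 reach 22.0
the job is handed in; nothing more can be done
None
```

The job is done and was handed in at 17.3 s; `sign_off` gives no verdict. With the fingers shut I did three things:
- **Catch:** I pressed the cover's front edge to its stop (about 6 N), and it sprang ajar when I took the hand away.
- **Cover:** I swung it up with the fingertip under the rim to about 1.45 rad (2–3 N).
- **Lever:** I pushed the dropped lever, the left one, over centre and on to its stop. The push peaked at about 18 N before I backed off.

**Last checks:**
- **Levers:** both cameras show all three leaning to the hinge. The left one moved from about x = 620 to 638–641 mm, in line with the other two.
- **Cover:** the edge stands at about (654, 173, 252) mm, well past the 1.25 rad needed.
- **Tools:** the dish, screwdriver and hex key read within 4 mm of where they started. The clamp block was not detected in the last side picture under its own name. In the top picture it looks unmoved, and a low-quality detection labelled lever_a put something at its starting spot.
- **Robot:** it touched nothing at the end (contact force about 0.3 N).

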